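# Copy a bracket's slope with a locking bevel

### The job

Set the bevel in the inside corner of the finished bracket (the one with the wide bolted arm), its wooden stock flush along the fence and its blade flush along the arm, and while it lies there press the lock lever down flat. Then take the locked bevel to the other bracket and push it, with gentle force, fully home into that inside corner so that its blade swings the slim arm to the very same slope; leave the bevel lying there, still locked, and let go. Move the slim arm with the bevel only, never with the gripper; do not shift the finished bracket's arm, press no harder than about 25 N on either bracket, and leave the other things on the bench alone.

Things in the scene. Friction and masses are not known exactly. Their poses are not given: they have to be found in the camera images.
- bevel: Locking bevel, flat on the bench, 0.35-0.55 kg. Dark wood stock: bar 24 mm wide (x -12..+12), 20 mm high, along y from the pivot at y = -80 mm (round end, radius 12) to y = +45. Origin: underside, below the middle of the grip. Grip: block on the stock, 20 mm thick in x, 34 long in y, z = 20 to 58; take it from above, fingers closing along x. The +x side of the stock goes against a fence.
- pivot (a point): Point on the bevel's pivot axis at the underside of the stock (0, -80, 0 mm in the bevel's frame); axes as the bevel's. Seated in a corner it lies 12 mm from the fence face and 12 mm from the arm's inner face: there the stock's round end touches both and stops the bevel.
- blade (a joint): Steel blade's angle: 0 = square to the stock (pointing to the bevel's -x), inside angle = 90 degrees + this; range -0.45..0.55 rad. Blade 24 mm wide, 8 mm thick (6 to 14 mm above the underside), 75 mm from pivot to round end. Free it swings at 0.03 N m and stays where left; locked it outholds the slim arm. It starts at 107 to 116 degrees, wider than the finished corner.
- blade_end (a point): Middle of the blade's rounded end, 75 mm from the pivot axis, 10 mm above the underside; its x axis points back along the blade to the pivot.
- lock (a joint): Steel lock lever: 0 = sticking up at 45 degrees (blade free, as at the start), 0.785 rad = flat along the stock (locked). Hinge over the pivot, 42 mm above the underside (clamp disc and washer, 40 mm across, below it); lever 14 mm wide, 6 thick, 45 long, pointing to the grip. Press its tip straight down with closed fingertips (up to 15 N) until flat; it stays. Flat, its top is 45 mm high.
- lock_tip (a point): Near the lock lever's free end, 42 mm from its hinge: at the start 72 mm above the stock's underside and 30 mm from the pivot toward the grip; with the lever flat, 42 mm high and 42 mm from the pivot.
- pattern: The finished bracket, grey steel, screwed down flat. Origin: its inside corner at bench level. Its fence is a bar 20 mm high, 14 mm thick, from the corner 135 mm along +y; the face for the stock is the plane x = 0, looking to -x. Both brackets have the same heading.
- pattern_arm: The finished bracket's wide arm: 92 mm long, 34 wide, 20 high, bolt heads along its middle. Origin: the inside corner. It runs along its own -x; its inner face, for the blade, is its plane y = 0, looking to its +y. It stands at the slope to be copied, an inside angle of 78 to 100 degrees to the fence; only a hard push (3 N m) shifts it.
- pattern_tip (a point): Far end of the wide arm's inner face, 92 mm from the corner, at bench level.
- new: The bracket to be set: the same as the finished one (origin, axes, fence, sizes), also screwed down, but with a slim plain arm.
- new_arm: Slim arm of the bracket to be set: 92 mm long, 12 wide, 20 high. Origin: inside corner, about which it swings stiffly (0.22 N m) and stays where left. Runs along its own -x; inner face its plane y = 0, looking to its +y. It starts leaning in, 52 to 60 degrees to the fence; a locked bevel slid along the fence to the corner pushes it open. Over about 15 N, the stock's round end springs it too far.
- atlas: Bystander: thick closed book, 140 x 200 x 28 mm, lying.
- novel: Bystander: closed book, 120 x 190 x 34 mm, lying behind the brackets.
- tape: Bystander: roll of clear tape lying flat, 60 mm across, 20 mm high.
- pencil_cup: Bystander: black cup 72 mm across, 100 mm high, standing; origin at its underside.
- screwdriver: Bystander: screwdriver, 180 mm long, lying.
- screw_tray: Bystander: grey tray, 90 x 120 x 30 mm.

How it is judged:
By the outcome, as a careful person would: the job done as asked, in the order asked, and still so for the second after the job is handed in, with the robot touching nothing.
It also fails if it takes over 72 s, if anything falls off the work surface, if the arm or the gripper's body presses on something with over 40 N, if the wrist force passes 120 N, or if a joint passes its speed limit or range.

### The arm

A 6-joint arm with a two-finger parallel gripper is mounted at the origin on the work surface. World frame = base frame: x ahead of the robot, y to its left, z up, the work surface at z = 0. Lengths are in m, angles in rad, forces in N, time in s.
With the tool pointing down it reaches from about 0.35 to 0.975 m from the base axis. Payload 4.9 kg.
Tool frame: the origin (TCP) lies at the very end of the fingers, on their centre line; the grasp point (between the pads) lies 19 mm behind it (ctrl.grip_point_offset is the distance from the TCP to the grasp point, in m); z points along the fingers, y is the line along which they close (so a half turn about z gives the same grasp; the last joint's range is limited). The gripper opens to 85 mm and grips with 20 to 120 N. Pads are 22 mm wide; open, the fingers measure 114 mm over their backs; the gripper's body (76 mm by 85 mm) begins 54 mm behind the grasp point. The pads swing forward as they close: fully open they stand 13 mm farther back than shut.
Start: joints at [1.192, 0.053, 1.613, -0, 1.476, -0.119], TCP at [0.161, 0.604, 0.203] pointing down, gripper open.
Joint ranges: [-3.01, 3.01], [-1.01, 2.22], [0.06, 2.58], [-1.02, 4.17], [0.09, 2.62], [-3.14, 3.14]. Speed limits (rad/s): [2.57, 2.57, 3.14, 3.14, 3.14, 3.14].

### API

Orientations are given as a rotation vector (axis times angle).
In Python, from station import ctrl gives the robot as it stands.
- The arm moves only by the tool send_rows, never from a script. Its argument "rows" is a list of rows, each a list of 3 entries, a list of its own where there are three numbers: the finger opening in cm, from 0 to 8.54, then the shift along the tool's x, y, z in cm, then the turn about the tool's z in degrees. A call has 1 to 10 rows; each row shifts and turns the commanded pose from where the row before left it, along the tool's axes as they then stand; what a row does not reach is not made up. A row lasts 1/8 s, in which the tool goes at most 62.5 mm and 10.7 degrees, less where a joint would pass 70% of its speed; a pose out of reach is approached as far as the arm can. A call with a gripper value outside its range is refused whole. The fingers move at their own pace and stop on an object; "newtons" is the grip in N (left out, the last holds). Time passes only in rows, so rows that do not move let the fingers close. It gives the time, the measured TCP pose, the force, the opening and the grip force at its end, in the units of the state.
- ctrl.get_obs(): the state, without advancing time (a new reading comes with each control period).
- ctrl.get_image(name): name is "side" or "top" or "wrist"; returns a dict with "frame" (400x640x3 uint8, red, green, blue), "range_z" (400x640 float32, m along the optical axis (not along the pixel's ray), 0 where there is no reading), "fx", "fy", "cx", "cy" (pixels), "cam_to_world" (4x4, takes a point from camera to world coordinates). Camera axes: x right, y down, z forward; pixel columns grow to the right and rows downward; lengths in m; the calibration is good to about 2 mm. The wrist camera is an equidistant fisheye: a pixel r from the principal point sees the ray r / f radians off the axis. A picture is of the moment at which its call begins.
- ctrl.finish_job(): hands the job in; it is judged then, once.
The state is a dict: "t": time; "q": joint angles; "dq": joint speeds; "effort": joint torques, N m; "tool_pos": TCP position; "tool_rot": TCP orientation; "contact_force": force on the tool from outside, world axes, zero at the start; "wrist_torque": the same for the moment, N m; "opening": finger opening in m; "grip_force": force on a finger pad.
Only numpy, scipy, OpenCV 4.12 (cv2) and the standard library are available. Lean on these libraries where they do the work, as an engineer would, in place of code of your own. Each camera call takes 0.05 s, during which the arm holds its last target. There are 200 camera calls.

## Working session

There is one attempt and no reset: what is moved stays moved. The work goes in short steps, Python scripts to look and compute and a tool call to move; the robot and the scene stay as the last step left them, time stands still between calls to the robot, and variables do not carry over. Pictures are saved under pics/ and viewed, at most 10 in all, crops included, and the job is handed in when it is done.

Besides the shell and the picture viewer there is one more tool, called after "Request:" by a JSON object that holds its "name" and its "arguments". send_rows: Moves the arm, as the interface text tells. Its arguments: {"type":"object","properties":{"rows":{"type":"array","items":{"type":"array"}},"newtons":{"type":"number"}},"required":["rows"]}

```bash
mkdir -p pics; ls; cat > h.py <<'E'
import numpy as np, cv2
from station import ctrl
from scipy.spatial.transform import Rotation as R
def shot(name,fn):
    im=ctrl.get_image(name); np.savez('pics/'+fn+'.npz',**im)
    cv2.imwrite('pics/'+fn+'.png',im['frame'][:,:,::-1]); return im
def world(im,u,v,z=None):
    "pinhole pixel -> world, by depth or on plane z"
    T=np.array(im['cam_to_world']); d=np.array([(u-im['cx'])/im['fx'],(v-im['cy'])/im['fy'],1.])
    if z is None: s=float(im['range_z'][int(v),int(u)])
    else: s=(z-T[2,3])/(T[:3,:3]@d)[2]
    return T[:3,:3]@(d*s)+T[:3,3]
E
python3 - <<'E'
from h import *
im=shot('top','top0'); shot('side','side0')
print(im['fx'],np.round(im['cam_to_world'],3)); print(ctrl.get_obs())
E
```

```text
pics
373.728427485303 [[ 0.076 -0.972  0.222  0.32 ]
 [-0.997 -0.073  0.02   0.07 ]
 [-0.004 -0.223 -0.975  1.077]
 [ 0.     0.     0.     1.   ]]
{'t': 0.1, 'q': array([ 1.19198983e+00,  5.33201993e-02,  1.61417906e+00,  1.07849176e-05,
        1.47602796e+00, -1.19006288e-01]), 'dq': array([-0.00169967, -0.00105286, -0.00272589,  0.00023572, -0.00113872,
        0.00173871]), 'effort': array([ 2.68387967e-04, -3.94909966e+01, -3.71363032e+01, -6.85591385e-05,
        3.92310045e-03, -1.56276400e-05]), 'tool_pos': array([0.16031856, 0.60343213, 0.20215446]), 'tool_rot': array([-4.06884832e-01, -3.11463978e+00,  2.94055548e-03]), 'contact_force': array([-0.45795   ,  0.00633821, -0.24742039]), 'wrist_torque': array([-0.06286648,  0.02479134, -0.00601321]), 'grip_force': 0.0, 'opening': 0.0856601432305516}
```

View pics/top0.png

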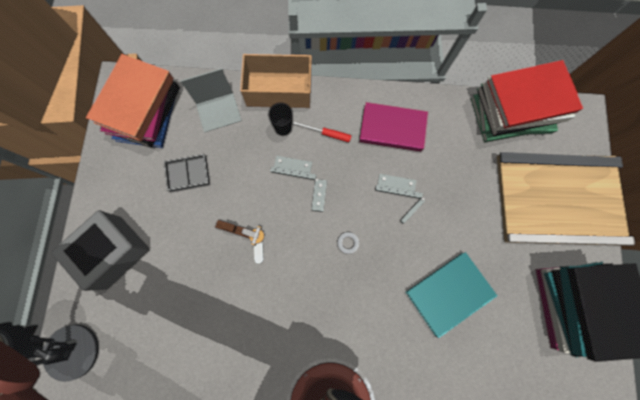

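The top view shows the bevel near (240,232), the finished bracket near (300,178) with its corner around (312,180), and the new bracket near (403,190) with its corner around (418,195). I'll enlarge it.

```bash
python3 - <<'E'
from h import *
f=cv2.imread('pics/top0.png'); c=f[145:270,205:435]
cv2.imwrite('pics/c1.png',cv2.resize(c,(790,430),interpolation=cv2.INTER_CUBIC))
im=np.load('pics/top0.npz')
print(790/230,430/125)
for u,v in [(250,206),(240,232),(293,166),(319,195),(398,185)]: print(np.round(world(im,u,v),3))
E
```

```text
3.4347826086956523 3.44
[0.509 0.27  0.003]
[0.429 0.286 0.022]
[0.639 0.154 0.006]
[0.553 0.071 0.022]
[ 0.605 -0.161  0.002]
```

View pics/c1.png

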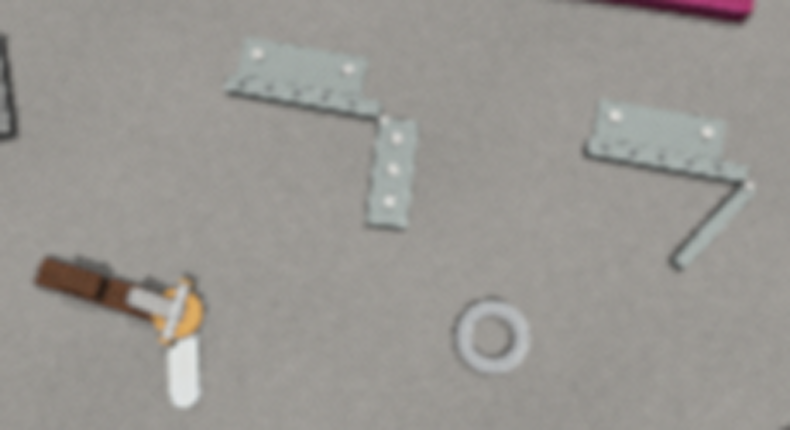

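The crop shows the bevel stock running from (40,270) to its pivot near (182,315), with the blade pointing down. The pattern fence face runs from (228,92) to (382,120). The new bracket's corner is near (748,185), with its slim arm ending near (678,265). All headings are about the same as the world's, so I'll make rough positions from these.

```bash
python3 - <<'E'
from h import *
im=np.load('pics/top0.npz')
P=lambda x,y,z: world(im,205+x/3.4348,145+y/3.44,z)
for n,x,y,z in [('stockend',42,270,.02),('disc',180,313,.036),('bladeend',184,405,.014),('pfence0',228,92,.01),('pcorner',382,122,.02),('parmtip',366,226,.02),('nf0',585,155,.0),('ncorner',745,186,.02),('ntip',672,265,.02)]: print(n,np.round(P(x,y,z),3))
v,u=np.mgrid[205:250,205:270]
W=np.array([world(im,a,b) for a,b in zip(u.ravel(),v.ravel())])
g=W[(W[:,2]>.05)&(W[:,2]<.066)]; print(len(g),g.mean(0),g.min(0),g.max(0))
o=ctrl.get_obs(); print(R.from_rotvec(o['tool_rot']).as_matrix().round(3))
w=ctrl.get_image('wrist'); print(w['fx'],w['cx'],w['cy'],np.round(w['cam_to_world'],3))
E
```

```text
stockend [0.449 0.354 0.02 ]
disc [0.42  0.233 0.036]
bladeend [0.348 0.225 0.014]
pfence0 [0.615 0.217 0.01 ]
pcorner [0.596 0.082 0.02 ]
parmtip [0.506 0.089 0.02 ]
nf0 [ 0.585 -0.094  0.   ]
ncorner [ 0.563 -0.226  0.02 ]
ntip [ 0.492 -0.167  0.02 ]
131 [0.43517949 0.29608043 0.05831487] [0.41692389 0.23228488 0.05029939] [0.45221592 0.33264092 0.06420352]
[[-0.966  0.257 -0.001]
 [ 0.257  0.966 -0.002]
 [ 0.    -0.002 -1.   ]]
309.70691628693146 319.9014662734541 200.4252891463525 [[ 0.256  0.934  0.248  0.098]
 [ 0.967 -0.247 -0.067  0.621]
 [-0.001  0.257 -0.966  0.373]
 [ 0.     0.     0.     1.   ]]
```

Request:
{"name": "send_rows", "arguments": {"rows": [[8.5,[-4.3,-2.6,0],0],[8.5,[-4.3,-2.6,0],0],[8.5,[-4.3,-2.6,0],0],[8.5,[-4.3,-2.6,0],0],[8.5,[-4.3,-2.6,0],0],[8.5,[-4.3,-2.6,0],0],[8.5,[-4.3,-2.6,0],0],[8.5,[-4.3,-2.6,0],0]]}}

```text
t: 1.15
tool_pos: [0.4403, 0.3132, 0.203]
tool_rot: [-0.407, -3.115, 0.0]
contact_force: [1.5, 1.4, -0.8]
opening: 0.0849
grip_force: 0.0
```

Request:
{"name": "send_rows", "arguments": {"rows": [[8.5,[0,0,0],9.8],[8.5,[0,0,0],9.8],[8.5,[0,0,0],9.8],[8.5,[0,0,0],9.8],[8.5,[0,0,0],9.8],[8.5,[0,0,0],9.8],[8.5,[0,0,0],9.8],[8.5,[0,0,0],9.8],[8.5,[0,0,0],9.8],[8.5,[0,0,0],0]]}}

```text
t: 2.4
tool_pos: [0.4393, 0.3145, 0.2029]
tool_rot: [-2.458, -1.956, 0.001]
contact_force: [0.1, 0.0, 0.4]
opening: 0.0851
grip_force: 0.0
```

```bash
cat >> h.py <<'E'
def ray(im,u,v):
    "fisheye ray"
    x,y=(u-float(im['cx']))/float(im['fx']),(v-float(im['cy']))/float(im['fy']); r=np.hypot(x,y); 
    return np.array([np.sin(r)*x/r,np.sin(r)*y/r,np.cos(r)])
def wworld(im,u,v,z):
    T=np.array(im['cam_to_world']); d=T[:3,:3]@ray(im,u,v); return T[:3,3]+d*(z-T[2,3])/d[2]
def wpix(im,p):
    T=np.array(im['cam_to_world']); c=T[:3,:3].T@(np.array(p)-T[:3,3]); a=np.arccos(c[2]/np.linalg.norm(c)); n=np.hypot(c[0],c[1])
    return float(im['cx'])+float(im['fx'])*a*c[0]/n, float(im['cy'])+float(im['fy'])*a*c[1]/n
def st():
    o=ctrl.get_obs(); M=R.from_rotvec(o['tool_rot']).as_matrix()
    print('t',round(o['t'],2),'p',o['tool_pos'].round(4),'x',M[:,0].round(4),'y ang',np.degrees(np.arctan2(M[1,1],M[0,1])).round(2),'tilt',M[2,:2].round(4),'F',o['contact_force'].round(2),'tq',o['wrist_torque'].round(2),'op',round(o['opening'],4),'g',round(o['grip_force'],1),'q6',o['q'][5].round(2))
E
python3 - <<'E'
from h import *
im=shot('wrist','w1'); st()
cv2.imwrite('pics/w1b.png',cv2.resize(im['frame'][:,:,::-1],(800,500),interpolation=cv2.INTER_CUBIC))
E
```

```text
t 2.45 p [0.4394 0.3145 0.203 ] x [ 2.236e-01  9.747e-01 -4.000e-04] y ang -12.92 tilt [-0.0004 -0.0004] F [-0.03 -0.73 -0.62] tq [-0.02  0.06  0.02] op 0.0852 g 0.0 q6 0.71
```

View pics/w1b.png

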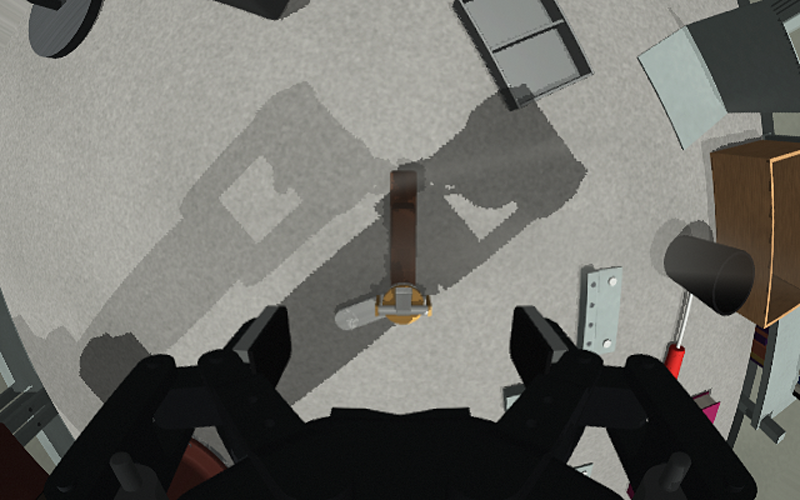

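The wrist view shows the stock vertical at x≈403, with its far end at (403,172), the grip top edge near (403,207), the disc near (403,305) and the blade's round end near (342,316).

```bash
python3 - <<'E'
from h import *
im=np.load('pics/w1.npz'); s=1.25
print(np.round(im['cam_to_world'],3)[:3])
for n,u,v,z in [('end',403,171,.02),('seam',403,206,.058),('disc',403,303,.036),('blade end',336,318,.014),('pf_end_l',582,266,.02),('pf corner side',585,352,.02)]: print(n,wworld(im,u/s,v/s,z).round(4))
f=cv2.imread('pics/w1.png')
cv2.imwrite('pics/w1c.png',cv2.resize(f[125:275,250:410],(640,600),interpolation=cv2.INTER_CUBIC))
E
```

```text
[[ 0.975 -0.216 -0.06   0.455]
 [-0.224 -0.942 -0.252  0.379]
 [-0.002  0.259 -0.966  0.374]]
end [0.4523 0.3589 0.02  ]
seam [0.4461 0.3329 0.058 ]
disc [0.4252 0.2403 0.036 ]
blade end [0.3522 0.2297 0.014 ]
pf_end_l [0.6125 0.2285 0.02  ]
pf corner side [0.6116 0.1229 0.02  ]
```

View pics/w1c.png

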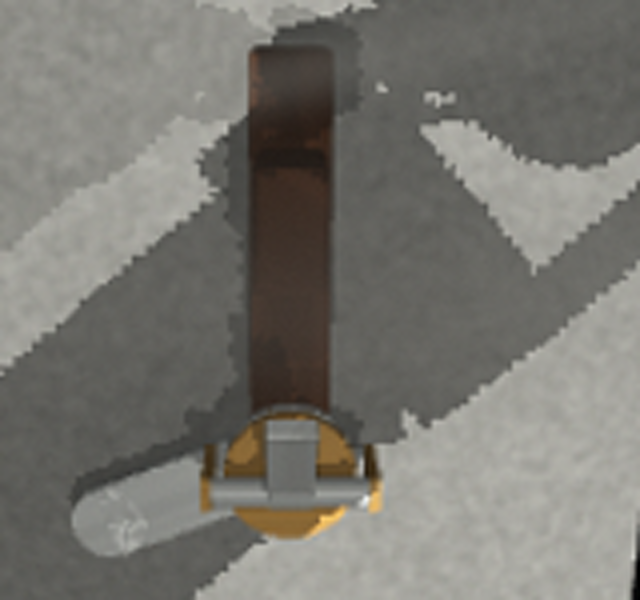

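The enlarged crop shows the stock centre at x≈291, its end at y≈45, the grip seam at y≈155, the disc centre at (290,475), and the blade's end centre around (110,520).

```bash
python3 - <<'E'
from h import *
im=np.load('pics/w1.npz')
P=lambda x,y,z: wworld(im,250+x/4,125+y/4,z)
M=R.from_euler('z',-12.92,degrees=True).as_matrix(); ax,ay=M[:,0],M[:,1]
tcp=np.array([.4394,.3145,0])
for n,p in [('end',P(291,45,.02)-.045*ay),('seam top',P(291,150,.058)-.017*ay),('seam bot',P(291,160,.058)-.017*ay),('disc',P(290,475,.036)+.08*ay),('blade',P(108,518,.014))]:
    d=p-tcp; print(n,p.round(4),'along tool y(bevel x) %.1f mm, tool x(bevel y) %.1f'%(d@ax*1e3,d@ay*1e3))
print(np.degrees(np.arctan2(*(P(291,300,.058)-P(291,200,.058))[:2])), 'yaxis bearing, +=same as -13?')
E
```

```text
end [0.4427 0.3156 0.02  ] along tool y(bevel x) 3.0 mm, tool x(bevel y) 1.8
seam top [0.4432 0.3186 0.058 ] along tool y(bevel x) 2.8 mm, tool x(bevel y) 4.8
seam bot [0.4426 0.3161 0.058 ] along tool y(bevel x) 2.8 mm, tool x(bevel y) 2.2
disc [0.4428 0.3165 0.036 ] along tool y(bevel x) 2.9 mm, tool x(bevel y) 2.7
blade [0.3626 0.2274 0.014 ] along tool y(bevel x) -55.3 mm, tool x(bevel y) -102.1
-167.18348869797632 yaxis bearing, +=same as -13?
```

Request:
{"name": "send_rows", "arguments": {"rows": [[8.5,[0.23,0.29,5],0],[8.5,[0,0,5],0],[8.5,[0,0,3.5],0],[8.5,[0,0,2.5],0],[8.5,[0,0,1.5],0],[8.5,[0,0,0],0]]}}

```text
t: 3.2
tool_pos: [0.4422, 0.3158, 0.0273]
tool_rot: [-2.459, -1.955, 0.003]
contact_force: [-0.3, -0.2, -0.3]
opening: 0.0851
grip_force: 0.0
```

Request:
{"name": "send_rows", "arguments": {"rows": [[1,[0,0,0],0],[1,[0,0,0],0],[1,[0,0,0],0],[1,[0,0,0],0],[1,[0,0,0],0],[1,[0,0,0],0]], "newtons": 50}}

```text
t: 3.95
tool_pos: [0.4432, 0.3165, 0.0291]
tool_rot: [-2.46, -1.954, -0.001]
contact_force: [-1.9, -0.6, 5.9]
opening: 0.0158
grip_force: 49.0
```

```bash
python3 - <<'E'
from h import *
st(); shot('wrist','w2'); f=cv2.imread('pics/w2.png')
cv2.imwrite('pics/w2b.png',cv2.resize(f,(800,500),interpolation=cv2.INTER_CUBIC))
E
```

```text
t 3.95 p [0.4432 0.3165 0.0291] x [2.263e-01 9.741e-01 4.000e-04] y ang -13.08 tilt [0.0004 0.0003] F [-1.94 -0.58  5.92] tq [-0.08  0.4  -0.02] op 0.0158 g 49.0 q6 0.71
```

View pics/w2b.png

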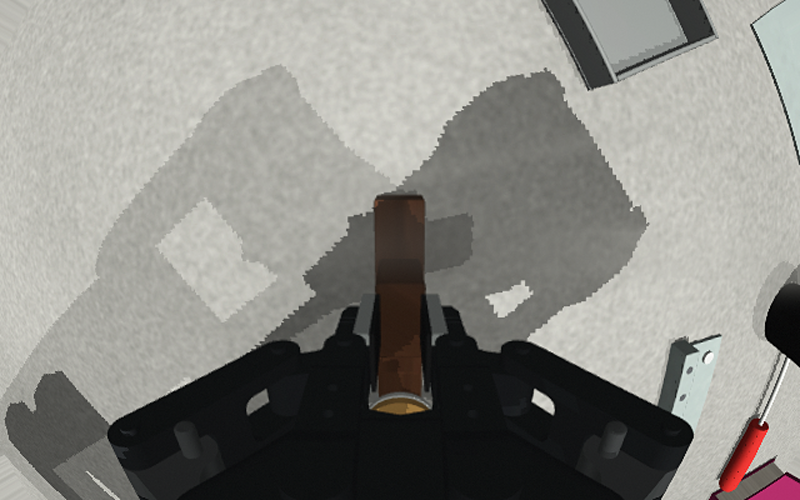

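The bevel is gripped. I'll lift it and look at the finished bracket from nearer.

Request:
{"name": "send_rows", "arguments": {"rows": [[1,[0,0,-1],0],[1,[0,0,-4],0],[1,[-1.5,0.5,-5],0],[1,[-3,1.5,-5],0],[1,[-3,1.5,-4],0],[1,[-1.5,0.4,0],0],[1,[0,0,0],0],[1,[0,0,0],0]]}}

```text
t: 5.0
tool_pos: [0.4594, 0.2199, 0.2162]
tool_rot: [-2.458, -1.953, 0.005]
contact_force: [-0.1, 0.2, -0.7]
opening: 0.01
grip_force: 0.0
```

```bash
python3 - <<'E'
from h import *
st(); shot('wrist','w3'); f=cv2.imread('pics/w3.png')
cv2.imwrite('pics/w3b.png',cv2.resize(f[80:,200:640],(792,576),interpolation=cv2.INTER_CUBIC))
E
```

```text
t 5.0 p [0.4594 0.2199 0.2162] x [ 0.226   0.9741 -0.0014] y ang -13.06 tilt [-0.0014 -0.0031] F [-0.11  0.16 -0.66] tq [ 0.06  0.03 -0.02] op 0.01 g 0.0 q6 0.53
```

View pics/w3b.png

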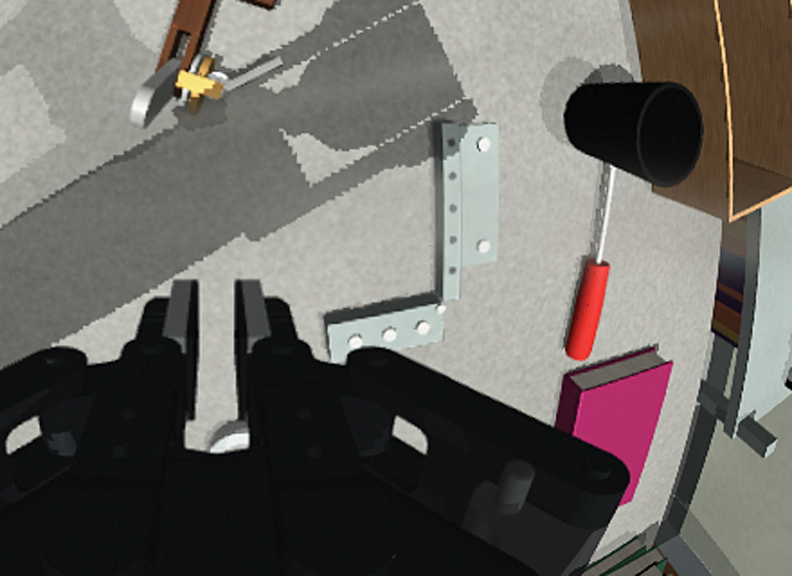

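The bevel slipped out and looks tipped on its side: the disc is edge-on at crop (200,85) and the lever points right. The finished fence face runs from (436,125) to (441,298), and its arm's inner face from (328,318) to (441,298). I'll make one composite picture to see how the bevel lies.

```bash
python3 - <<'E'
from h import *
t=shot('top','top2'); s=shot('side','side2')
f=cv2.imread('pics/w3.png'); a=cv2.resize(f[0:170,190:400],(494,400),interpolation=cv2.INTER_CUBIC)
tf=cv2.imread('pics/top2.png'); b=cv2.resize(tf[190:265,205:281],(304,300),interpolation=cv2.INTER_CUBIC)
# side: project approx bevel spot
T=np.array(s['cam_to_world']); c=T[:3,:3].T@(np.array([.44,.28,.02])-T[:3,3]); u=s['fx']*c[0]/c[2]+s['cx']; v=s['fy']*c[1]/c[2]+s['cy']; print(u,v,c)
u,v=int(np.clip(u,60,580)),int(np.clip(v,50,350))
sf=cv2.imread('pics/side2.png'); d=cv2.resize(sf[v-37:v+38,u-38:u+38],(304,300),interpolation=cv2.INTER_CUBIC)
C=np.zeros((600,800,3),np.uint8); C[:400,:494]=a; C[:300,496:]=b; C[300:,496:]=d; cv2.imwrite('pics/comp.png',C); print(u,v)
E
```

```text
281.0320080827653 173.50097107232406 [-0.13737777 -0.09077745  1.53795281]
281 173
```

View pics/comp.png

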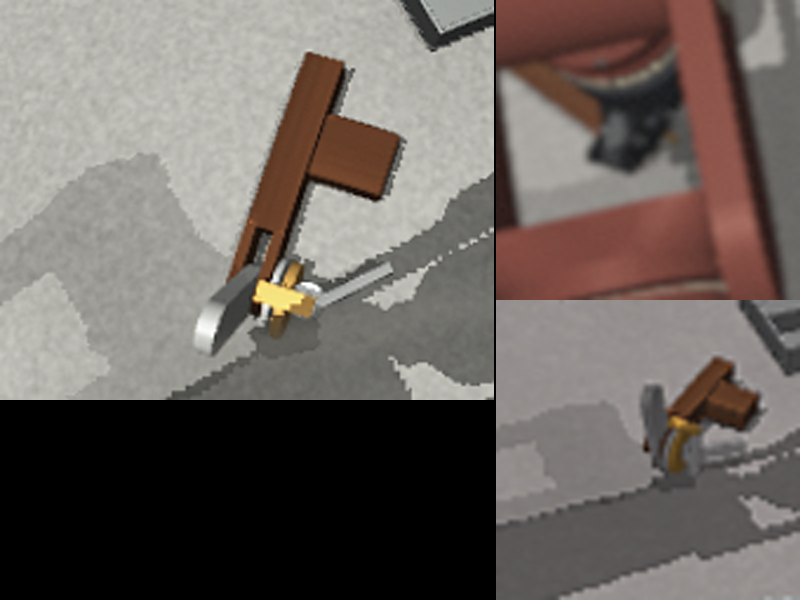

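The composite shows the bevel on its +x side. The blade points up, the grip lies flat toward world +x (corners (330,115), (402,135), (380,197), (308,178)), and the underside faces −x. I'll pinch the grip across its 34 mm length near its outer end and roll the bevel upright. First I need its location, the finger-tip height and the bracket geometry.

```bash
cat >> h.py <<'E'
def dworld(im,u,v):
    d=ray(im,u,v); s=float(im['range_z'][int(round(v)),int(round(u))])/d[2]; T=np.array(im['cam_to_world']); return T[:3,:3]@(d*s)+T[:3,3]
E
python3 - <<'E'
from h import *
im=np.load('pics/w3.npz'); k=494/210
for n,x,y in [('g1',336,122),('g2',394,138),('g3',376,191),('g4',312,174),('gc',355,157),('stock end a',312,58),('stock end b',337,66),('stock mid',285,160),('disc',280,300),('lever tip',388,268),('blade end',205,340)]:
    print(n,dworld(im,190+x/k,y/k).round(4))
print('tips'); 
for v in range(234,256,3): print(dworld(im,301,v).round(4),dworld(im,338,v).round(4))
k=1.8
for n,x,y,z in [('pf far',436,125,.02),('pf mid',440,200,.02),('pf near',442,296,.02),('arm corner',440,303,.02),('arm mid',385,314,.02),('arm tip',328,325,.02)]:
    print(n,wworld(im,200+x/k,80+y/k,z).round(4),dworld(im,200+(x+6)/k,80+(y+3)/k).round(4))
E
```

```text
g1 [0.5062 0.359  0.0253]
g2 [0.5319 0.3449 0.0272]
g3 [0.517  0.3202 0.0285]
g4 [0.4886 0.3354 0.0267]
gc [0.5109 0.339  0.0285]
stock end a [0.5026 0.3955 0.0228]
stock end b [0.5133 0.3875 0.0265]
stock mid [0.4775 0.3454 0.0264]
disc [0.4602 0.2783 0.0471]
lever tip [0.5142 0.2818 0.0294]
blade end [0.4284 0.2703 0.0897]
tips
[ 0.4148  0.1432 -0.0012] [ 4.633e-01  1.325e-01 -1.000e-04]
[0.4535 0.2329 0.2498] [0.4707 0.2293 0.2505]
[0.4539 0.2331 0.2541] [0.4705 0.2294 0.2543]
[0.4542 0.2333 0.2583] [0.4704 0.2294 0.2579]
[0.4543 0.233  0.261 ] [0.4702 0.2297 0.2619]
[0.4544 0.2328 0.264 ] [0.4701 0.2295 0.2646]
[0.4546 0.2328 0.2673] [0.4699 0.2294 0.2674]
[0.455  0.2332 0.2712] [0.4697 0.2294 0.2704]
pf far [0.6148 0.2184 0.02  ] [0.6187 0.2157 0.0209]
pf mid [0.6101 0.1647 0.02  ] [0.6147 0.1613 0.0193]
pf near [0.6041 0.0898 0.02  ] [0.6094 0.0851 0.0184]
arm corner [0.602  0.0844 0.02  ] [ 0.6143  0.0688 -0.001 ]
arm mid [0.5575 0.0871 0.02  ] [0.562  0.0829 0.0193]
arm tip [0.5135 0.0893 0.02  ] [0.5176 0.0857 0.02  ]
```

```bash
python3 - <<'E'
from h import *
for fn,us,vs,tz in [('w2',[292,297,346,351],range(222,300,6),.029),('w1',[225,228,412,416],range(240,300,5),.203),('w2',[320],range(150,330,8),.029)]:
    im=np.load('pics/'+fn+'.npz'); print(fn)
    for v in vs: print(v,[tuple((dworld(im,u,v)*1e3).round(0)) for u in us])
w=shot('wrist','w4'); print(np.round(w['cam_to_world'],3))
E
```

```text
w2
222 [(np.float64(424.0), np.float64(318.0), np.float64(0.0)), (np.float64(427.0), np.float64(317.0), np.float64(-1.0)), (np.float64(460.0), np.float64(310.0), np.float64(1.0)), (np.float64(463.0), np.float64(309.0), np.float64(-1.0))]
228 [(np.float64(423.0), np.float64(314.0), np.float64(0.0)), (np.float64(426.0), np.float64(313.0), np.float64(0.0)), (np.float64(459.0), np.float64(306.0), np.float64(0.0)), (np.float64(463.0), np.float64(305.0), np.float64(0.0))]
234 [(np.float64(422.0), np.float64(310.0), np.float64(0.0)), (np.float64(425.0), np.float64(309.0), np.float64(0.0)), (np.float64(458.0), np.float64(302.0), np.float64(1.0)), (np.float64(462.0), np.float64(300.0), np.float64(-1.0))]
240 [(np.float64(433.0), np.float64(331.0), np.float64(67.0)), (np.float64(436.0), np.float64(330.0), np.float64(66.0)), (np.float64(458.0), np.float64(325.0), np.float64(66.0)), (np.float64(460.0), np.float64(325.0), np.float64(68.0))]
246 [(np.float64(434.0), np.float64(330.0), np.float64(73.0)), (np.float64(436.0), np.float64(330.0), np.float64(73.0)), (np.float64(457.0), np.float64(325.0)
[... 5744 characters left out ...]
(58.0))]
262 [(np.float64(443.0), np.float64(313.0), np.float64(59.0))]
270 [(np.float64(441.0), np.float64(308.0), np.float64(58.0))]
278 [(np.float64(440.0), np.float64(303.0), np.float64(58.0))]
286 [(np.float64(434.0), np.float64(276.0), np.float64(19.0))]
294 [(np.float64(433.0), np.float64(270.0), np.float64(20.0))]
302 [(np.float64(431.0), np.float64(264.0), np.float64(20.0))]
310 [(np.float64(430.0), np.float64(257.0), np.float64(20.0))]
318 [(np.float64(429.0), np.float64(256.0), np.float64(28.0))]
326 [(np.float64(429.0), np.float64(254.0), np.float64(34.0))]
[[ 0.974 -0.216 -0.062  0.475]
 [-0.225 -0.941 -0.252  0.284]
 [-0.004  0.259 -0.966  0.387]
 [ 0.     0.     0.     1.   ]]
```

The wrist depth shows the real pad ends about 30–40 mm above the reported TCP. The first grasp therefore only nipped the top edge of the grip. I'll allow for that offset and turn across the grip to right the bevel.

Request:
{"name": "send_rows", "arguments": {"rows": [[5.5,[0,0,0],-10.4],[5.5,[0,0,0],-10.4],[5.5,[0,0,0],-10.4],[5.5,[0,0,0],-10.4],[5.5,[0,0,0],-10.4],[5.5,[0,0,0],-10.4],[5.5,[0,0,0],-10.4],[5.5,[0.6,5,0],0],[5.5,[0,5,0],0],[5.5,[0,3,0],0]]}}

```text
t: 6.45
tool_pos: [0.5212, 0.3372, 0.2174]
tool_rot: [-0.818, -3.032, 0.001]
contact_force: [0.6, -0.2, 0.1]
opening: 0.0546
grip_force: 0.0
```

Request:
{"name": "send_rows", "arguments": {"rows": [[5.5,[0,0,5],0],[5.5,[0,0,5],0],[5.5,[0,0,3],0],[5.5,[0,0,2],0],[5.5,[0,0,0],0],[5.5,[0,0,0],0]]}}

```text
t: 7.2
tool_pos: [0.522, 0.3357, 0.07]
tool_rot: [0.82, 3.031, 0.003]
contact_force: [-0.1, 0.1, -0.5]
opening: 0.0553
grip_force: 0.0
```

```bash
python3 - <<'E'
from h import *
st(); print(ctrl.grip_point_offset); im=shot('wrist','w5'); 
# fingertip heights: min z>0.03 near the tool
o=ctrl.get_obs(); M=R.from_rotvec(o['tool_rot']).as_matrix(); 
v,u=np.mgrid[100:330:1,150:490:1]; W=np.array([dworld(im,a,b) for a,b in zip(u.ravel(),v.ravel())]); L=(W-o['tool_pos'])@M
for s in (-1,1):
    m=(abs(L[:,0])<.02)&(s*L[:,1]>.02)&(s*L[:,1]<.045)&(W[:,2]>.035); print(s,m.sum(),L[m].max(0).round(4),L[m].min(0).round(4))
# grip block points in tool frame
m=(W[:,2]>.015)&(W[:,2]<.035)&(abs(L[:,0])<.08)&(abs(L[:,1])<.03); print(np.percentile(L[m],[2,50,98],axis=0).round(4))
cv2.imwrite('pics/w5b.png',cv2.resize(cv2.imread('pics/w5.png'),(800,500)))
E
```

```text
t 7.2 p [0.522  0.3357 0.07  ] x [-0.8636  0.5042 -0.0015] y ang 59.72 tilt [-0.0015  0.0023] F [-0.06  0.11 -0.5 ] tq [0.   0.   0.04] op 0.0553 g 0.0 q6 -0.59
0.0187
-1 4454 [ 0.0182 -0.02   -0.0307] [-0.0113 -0.045  -0.1129]
1 4431 [ 0.0181  0.045  -0.031 ] [-0.0115  0.02   -0.1133]
[[-0.0065 -0.0278  0.0414]
 [ 0.0308 -0.0008  0.0449]
 [ 0.0497  0.0274  0.0479]]
```

View pics/w5b.png

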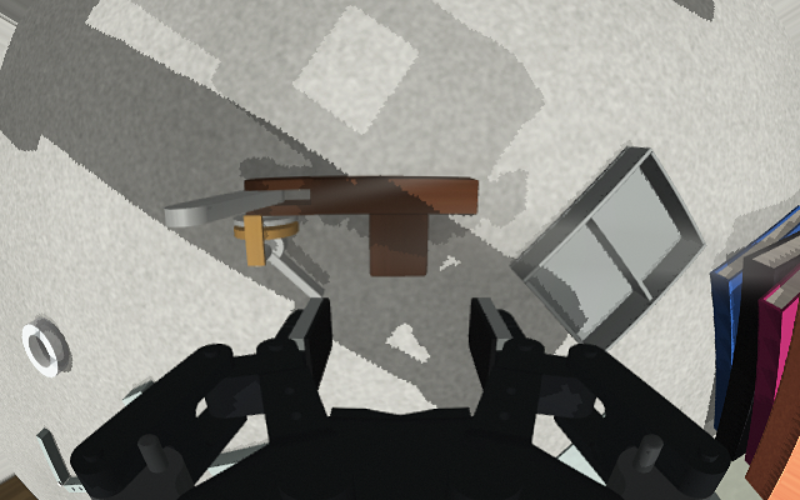

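The view from above the lying bevel shows the grip at (400,245), centred between the pads, and the pad faces at about x=320 and x=480. The tray to the right is clear of the gripper. Next I'll descend and pinch.

Request:
{"name": "send_rows", "arguments": {"rows": [[5.5,[0,0,4],0],[5.5,[0,0,3],0],[5.5,[0,0,1.4],0],[5.5,[0,0,0.6],0],[5.5,[0,0,0],0],[2.5,[0,0,0],0],[2.5,[0,0,0],0],[2.5,[0,0,0],0],[2.5,[0,0,0],0]], "newtons": 25}}

```text
t: 8.38
tool_pos: [0.5219, 0.3354, -0.0205]
tool_rot: [0.82, 3.031, 0.002]
contact_force: [0.7, 0.1, 5.3]
opening: 0.0338
grip_force: 27.6
```

Request:
{"name": "send_rows", "arguments": {"rows": [[2.5,[0.24,0,-0.55],0],[2.5,[0.24,0,-0.56],0],[2.5,[0.41,0,-0.54],0],[2.5,[0.42,0,-0.54],0],[2.5,[0.54,0,-0.42],0],[2.5,[0.54,0,-0.42],0],[2.5,[0.63,0,-0.26],0],[2.5,[0.63,0,-0.26],0]]}}

```text
t: 9.38
tool_pos: [0.4889, 0.3536, 0.0139]
tool_rot: [-0.821, -3.032, 0.0]
contact_force: [0.3, -0.1, -4.2]
opening: 0.0335
grip_force: 25.6
```

```bash
cat >> h.py <<'E'
def cloud(fn,box,n=0):
    "depth points of a fresh wrist shot in tool frame within box"
    im=shot('wrist',fn); o=ctrl.get_obs(); M=R.from_rotvec(o['tool_rot']).as_matrix()
    v,u=np.mgrid[0:400:1,0:640:1]; T=np.array(im['cam_to_world'])
    x,y=(u-im['cx'])/im['fx'],(v-im['cy'])/im['fy']; r=np.hypot(x,y)+1e-9
    d=np.stack([np.sin(r)*x/r,np.sin(r)*y/r,np.cos(r)],-1); W=(d*(im['range_z']/np.cos(r))[...,None])@T[:3,:3].T+T[:3,3]
    return W,(W-o['tool_pos'])@M,im
E
python3 - <<'E'
from h import *
st(); W,L,im=cloud('w6',0)
# profile across tool x along tool y=0, and along stock
for y in (-.06,0,.03):
    for x in np.arange(-.02,.13,.01):
        m=(abs(L[...,1]-y)<.003)&(abs(L[...,0]-x)<.004)&(W[...,2]<.12)
        if m.any(): print(y,round(x,3),m.sum(),np.percentile(W[m][:,2],[5,50,95]).round(3))
E
```

```text
t 9.38 p [0.4889 0.3536 0.0139] x [-8.635e-01  5.043e-01  1.000e-04] y ang 59.72 tilt [ 0.0001 -0.0001] F [ 0.31 -0.14 -4.19] tq [ 0.08 -0.17 -0.  ] op 0.0335 g 25.6 q6 -0.54
-0.06 -0.02 86 [-0.001 -0.     0.001]
-0.06 -0.01 222 [-0.001  0.045  0.054]
-0.06 0.0 98 [-0.001  0.     0.001]
-0.06 0.01 105 [-0.001  0.     0.119]
-0.06 0.02 259 [0.044 0.055 0.061]
-0.06 0.03 192 [0.04  0.061 0.062]
-0.06 0.04 25 [0.059 0.06  0.061]
-0.06 0.05 261 [-0.001  0.038  0.061]
-0.06 0.06 118 [-0.001  0.     0.001]
-0.06 0.07 121 [-0.001  0.     0.001]
-0.06 0.08 118 [-0.001 -0.     0.001]
-0.06 0.09 115 [-0.001  0.     0.001]
-0.06 0.1 118 [-0.001  0.     0.001]
-0.06 0.11 115 [-0.001  0.     0.001]
-0.06 0.12 110 [-0.001  0.     0.001]
0 -0.01 55 [0.057 0.058 0.059]
0 0.0 201 [0.057 0.058 0.059]
0 0.01 376 [0.057 0.058 0.12 ]
0 0.02 246 [0.056 0.058 0.058]
0 0.03 244 [0.057 0.059 0.06 ]
0 0.04 266 [0.058 0.059 0.06 ]
0 0.05 302 [-0.001  0.043  0.06 ]
0 0.06 152 [-0.001 -0.     0.001]
0 0.07 154 [-0.001 -0.     0.001]
0 0.08 141 [-0.001  0.     0.001]
0 0.09 143 [-0.001  0.     0.001]
0 0.1 143 [-0.001  0.     0.002]
0 0.11 141 [-0.001  0.     0.001]
0 0.12 134 [-0.001  0.     0.001]
0.03 -0.01 34 [-0.001 -0.     0.001]
0.03 0.0 118 [-0.001 -0.     0.096]
0.03 0.01 460 [-0.     0.078  0.098]
0.03 0.03 152 [0.058 0.058 0.059]
0.03 0.04 249 [0.057 0.058 0.059]
0.03 0.05 286 [-0.001  0.038  0.059]
0.03 0.06 129 [-0.001  0.     0.001]
0.03 0.07 136 [-0.001 -0.     0.001]
0.03 0.08 133 [-0.001  0.     0.001]
0.03 0.09 132 [-0.001  0.     0.002]
0.03 0.1 127 [-0.001  0.     0.001]
0.03 0.11 124 [-0.001  0.     0.001]
0.03 0.12 118 [-0.001  0.     0.001]
```

The pads' friction carried the bevel up rigidly on its side. I'll set it down, then tip it upright by pushing the upstanding blade toward the underside. That needs only about 1–2 N at 60–70 mm height.

Request:
{"name": "send_rows", "arguments": {"rows": [[2.5,[0,0,1.5],0],[2.5,[0,0,1.2],0],[2.5,[0,0,0.5],0],[2.5,[0,0,0],0],[5.5,[0,0,0],0],[5.5,[0,0,0],0],[5.5,[0,0,-2],0],[5.5,[0,0,-5],0],[5.5,[0,0,-5],0],[0,[0,0,-3],0]]}}

```text
t: 10.68
tool_pos: [0.4911, 0.3545, 0.1373]
tool_rot: [0.819, 3.028, 0.008]
contact_force: [-0.5, 0.9, -0.7]
opening: 0.038
grip_force: 0.0
```

Request:
{"name": "send_rows", "arguments": {"rows": [[0,[-4,0,0],0],[0,[-4,0,0],0],[0,[0,0,0],0],[0,[0,0,0],0]]}}

```text
t: 11.18
tool_pos: [0.5583, 0.3134, 0.1327]
tool_rot: [0.821, 3.032, 0.001]
contact_force: [-0.5, -0.1, -0.5]
opening: -0.0001
grip_force: 0.0
```

```bash
python3 - <<'E'
from h import *
st(); W,L,im=cloud('w7',0)
f=im['frame'].astype(int)
near=(abs(L[...,0])<.2)&(abs(L[...,1])<.2)
# blade: points with .04<z<.11 
o=ctrl.get_obs(); bx=(W[...,2]>.03)&(W[...,2]<.115)&(L[...,2]>-.02)&(np.linalg.norm(W[...,:2]-[.45,.3],axis=-1)<.1)
print(bx.sum())
for a in np.arange(.03,.11,.01):
    m=bx&(abs(W[...,2]-a-.005)<.005); 
    if m.any(): print(round(a,2),m.sum(),'tool x',np.percentile(L[m][:,0],[5,50,95]).round(4),'tool y',np.percentile(L[m][:,1],[5,50,95]).round(4), W[m].mean(0).round(3))
m=(W[...,2]>.015)&(W[...,2]<.03)&near; print(np.percentile(L[m],[1,50,99],axis=0).round(3))
# fingers tips
t=(abs(L[...,0])<.025)&(abs(L[...,1])<.03)&(L[...,2]<0)&(L[...,2]>-.1); print('tip z',L[t].max(0).round(4),L[t].min(0).round(4))
cv2.imwrite('pics/w7b.png',cv2.resize(cv2.imread('pics/w7.png'),(800,500)))
E
```

```text
t 11.18 p [0.5583 0.3134 0.1327] x [-8.634e-01  5.044e-01 -1.000e-04] y ang 59.71 tilt [-0.0001  0.0009] F [-0.53 -0.09 -0.51] tq [-0.03  0.    0.03] op -0.0001 g 0.0 q6 -0.65
2227
0.03 874 tool x [0.0963 0.1127 0.1274] tool y [-0.0917 -0.0686 -0.0398] [0.427 0.312 0.033]
0.04 514 tool x [0.0838 0.1003 0.1187] tool y [-0.0867 -0.0775 -0.0732] [0.432 0.297 0.046]
0.05 142 tool x [0.1141 0.1149 0.1216] tool y [-0.1003 -0.0795 -0.0762] [0.415 0.299 0.055]
0.06 138 tool x [0.1142 0.1154 0.1217] tool y [-0.1022 -0.0819 -0.0791] [0.414 0.298 0.065]
0.07 151 tool x [0.1141 0.1149 0.1218] tool y [-0.1051 -0.0849 -0.0822] [0.412 0.295 0.075]
0.08 223 tool x [0.1142 0.1162 0.1217] tool y [-0.1068 -0.0891 -0.0851] [0.41  0.293 0.086]
0.09 185 tool x [0.1145 0.1183 0.1221] tool y [-0.1032 -0.0963 -0.0903] [0.407 0.29  0.092]
[[-0.136 -0.197  0.103]
 [ 0.093  0.009  0.107]
 [ 0.128  0.196  0.117]]
tip z [ 0.0177  0.03   -0.0323] [-0.0125 -0.03   -0.1   ]
```

Request:
{"name": "send_rows", "arguments": {"rows": [[0,[0,-4.6,5],0],[0,[0,-4.6,4],0],[0,[0,0,1.2],0],[0,[4.5,0,0],0],[0,[3.5,0,0],0],[0,[1.2,0,0],0],[0,[0.4,0,0],0],[0,[0.4,0,0],0]]}}

```text
t: 12.22
tool_pos: [0.4285, 0.2876, 0.0345]
tool_rot: [0.821, 3.031, 0.001]
contact_force: [-0.1, -0.1, -1.0]
opening: 0.0002
grip_force: 0.0
```

Request:
{"name": "send_rows", "arguments": {"rows": [[0,[0.6,0,0],0],[0,[0.6,0,0],0],[0,[0.6,0,0.1],0],[0,[0.6,0,0.2],0],[0,[0.6,0,0.3],0],[0,[0.6,0,0.3],0]]}}

```text
t: 12.98
tool_pos: [0.3964, 0.3057, 0.0248]
tool_rot: [0.82, 3.032, 0.001]
contact_force: [0.8, -0.1, 1.3]
opening: -0.0004
grip_force: 0.4
```

```bash
cat >> h.py <<'E'
def prof(W,L,ys,xs,zm=.12):
    for y in ys: print('y',y,[(int(round(x*1e3)),int(np.median(W[m][:,2])*1e3),int(W[m][:,2].max()*1e3)) for x in xs for m in [(abs(L[...,1]-y)<.003)&(abs(L[...,0]-x)<.003)&(W[...,2]<zm)] if m.any()])
E
python3 - <<'E'
from h import *
st(); W,L,im=cloud('w8',0)
prof(W,L,(.03,.06,.08,.09,.1,.12),np.arange(-.07,.1,.008))
E
```

```text
t 12.97 p [0.3964 0.3057 0.0248] x [-8.635e-01  5.043e-01 -3.000e-04] y ang 59.72 tilt [-0.0003  0.0005] F [ 0.75 -0.14  1.27] tq [-0.01 -0.07  0.01] op -0.0004 g 0.4 q6 -0.53
y 0.03 [(-46, 0, 0), (-38, 0, 1), (-30, 0, 0), (-22, 11, 18), (-14, 1, 31), (-6, 109, 116), (2, 22, 110), (10, 112, 119), (18, 0, 1), (26, 0, 1), (34, 0, 1), (42, 0, 1), (50, 0, 1), (58, 0, 1), (66, 0, 1), (74, 0, 2), (82, 0, 1), (90, 0, 1), (98, 0, 1)]
y 0.06 [(-46, 0, 0), (-38, 0, 1), (-30, 0, 1), (-22, 13, 14), (-14, 29, 30), (-6, 26, 30), (2, 20, 25), (10, 0, 1), (18, 0, 1), (26, 0, 1), (34, 0, 1), (42, 0, 1), (50, 0, 1), (58, 0, 1), (66, 0, 1), (74, 0, 1), (82, 0, 2), (90, 0, 1), (98, 0, 1)]
y 0.08 [(-54, 0, 0), (-46, 0, 1), (-38, 41, 42), (-30, 38, 41), (-22, 33, 36), (-14, 29, 32), (-6, 26, 29), (2, 20, 25), (10, 0, 1), (18, 0, 1), (26, 0, 1), (34, 0, 1), (42, 0, 1), (50, 0, 1), (58, 0, 1), (66, 0, 1), (74, 0, 1), (82, 0, 1), (90, 0, 1), (98, 0, 1)]
y 0.09 [(-38, 42, 45), (-30, 38, 41), (-22, 33, 36), (-14, 30, 32), (-6, 26, 30), (2, 20, 24), (10, 0, 1), (18, 0, 0), (26, 0, 1), (34, 0, 1), (42, 0, 1), (50, 0, 1), (58, 0, 1), (66, 0, 1), (74, 0, 1), (82, 0, 1), (90, 0, 2), (98, 0, 1)]
y 0.1 [(-46, 46, 47), (-38, 43, 46), (-30, 38, 41), (-22, 33, 36), (-14, 29, 31), (-6, 26, 29), (2, 21, 24), (10, 0, 1), (18, 0, 1), (26, 0, 1), (34, 0, 1), (42, 0, 1), (50, 0, 1), (58, 0, 2), (66, 0, 2), (74, 0, 2), (82, 0, 2), (90, 0, 1), (98, 0, 1)]
y 0.12 [(-30, 0, 0), (-22, 18, 20), (-14, 29, 32), (-6, 26, 28), (2, 20, 25), (10, 0, 1), (18, 0, 1), (26, 0, 1), (34, 0, 1), (42, 0, 1), (50, 0, 1), (58, 0, 1), (66, 0, 1), (74, 0, 1), (82, 0, 1), (90, 0, 1), (98, 0, 1)]
```

It is tipping, now at about 27°. I'll keep pushing and lower as it goes over.

Request:
{"name": "send_rows", "arguments": {"rows": [[0,[0.6,0,0.4],0],[0,[0.6,0,0.4],0],[0,[0.6,0,0.4],0],[0,[0.6,0,0.4],0],[0,[0.6,0,0.4],0],[0,[0.6,0,0.4],0],[0,[0.6,0,0.2],0],[0,[0,0,0],0]]}}

```text
t: 14.02
tool_pos: [0.3597, 0.3266, -0.0014]
tool_rot: [-0.82, -3.033, 0.001]
contact_force: [-0.1, 0.2, -0.5]
opening: -0.0
grip_force: 0.0
```

```bash
python3 - <<'E'
from h import *
st(); W,L,im=cloud('w9',0)
prof(W,L,(.03,.06,.09,.12),np.arange(-.08,.1,.008))
E
```

```text
t 14.03 p [ 0.3597  0.3266 -0.0014] x [-8.638e-01  5.038e-01  2.000e-04] y ang 59.75 tilt [ 0.0002 -0.0004] F [-0.08  0.19 -0.46] tq [ 0.04  0.03 -0.06] op -0.0 g 0.0 q6 -0.46
y 0.03 [(-32, 4, 4), (-24, 3, 17), (-16, 0, 1), (-8, 82, 90), (0, 81, 84), (8, 91, 119), (16, 0, 89), (24, 0, 0), (32, 0, 1), (40, 0, 1), (48, 0, 1), (56, 0, 2), (64, 0, 1), (72, 0, 2), (80, 0, 2), (88, 0, 1), (96, 0, 2)]
y 0.06 [(-64, 0, 0), (-48, 19, 19), (-24, 9, 20), (-16, 0, 1), (-8, 0, 119), (0, 0, 119), (8, 0, 119), (16, 0, 119), (24, 0, 1), (32, 0, 2), (40, 0, 1), (48, 0, 1), (56, 0, 1), (64, 0, 2), (72, 0, 1), (80, 0, 1), (88, 0, 1), (96, 0, 2)]
y 0.09 [(-24, 35, 58), (-16, 0, 1), (-8, 0, 1), (0, 0, 1), (8, 0, 1), (16, 0, 1), (24, 0, 1), (32, 0, 1), (40, 0, 1), (48, 0, 1), (56, 0, 1), (64, 0, 1), (72, 0, 1), (80, 0, 1), (88, 0, 2), (96, 0, 2)]
y 0.12 [(-40, 20, 20), (-32, 20, 20), (-24, 19, 21), (-16, 0, 19), (-8, 0, 1), (0, 0, 1), (8, 0, 1), (16, 0, 1), (24, 0, 1), (32, 0, 1), (40, 0, 1), (48, 0, 1), (56, 0, 1), (64, 0, 1), (72, 0, 1), (80, 0, 1), (88, 0, 1), (96, 0, 1)]
```

The bevel is upright: stock top at 20 mm, grip top at 58 mm. I'll rise and turn back to the grasp orientation.

Request:
{"name": "send_rows", "arguments": {"rows": [[0,[0,0,-5],0],[2,[0,0,-5],10],[5,[0,0,-5],10],[8.5,[0,0,-3],10],[8.5,[0,0,0],10],[8.5,[0,0,0],10],[8.5,[0,0,0],10],[8.5,[0,0,0],10],[8.5,[0,0,0],10],[8.5,[4,3,0],9.7]]}}

```text
t: 15.32
tool_pos: [0.4011, 0.353, 0.1786]
tool_rot: [2.725, 1.564, -0.0]
contact_force: [0.6, 0.1, 1.3]
opening: 0.085
grip_force: 0.0
```

```bash
cat >> h.py <<'E'
def bevel(W,c,rad=.2):
    "bevel pose by depth: grip top (z 54..62) and stock top (z 17..23) near c"
    n=np.linalg.norm(W[...,:2]-c,axis=-1)<rad
    g=W[n&(W[...,2]>.056)&(W[...,2]<.0605)][:,:2].astype(np.float32); s=W[n&(W[...,2]>.0175)&(W[...,2]<.0225)][:,:2].astype(np.float32)
    return g,s
E
python3 - <<'E'
from h import *
st(); W,L,im=cloud('w10',0)
g,s=bevel(W,[.40,.36],.12)
print(len(g),len(s))
for a in (g,s):
    n,lab,stt,_=cv2.connectedComponentsWithStats((np.histogram2d(a[:,0],a[:,1],bins=[np.arange(.25,.55,.002),np.arange(.2,.5,.002)])[0]>0).astype(np.uint8))
    i=1+np.argmax(stt[1:,4]); 
    ix=((a[:,0]-.25)/.002).astype(int); iy=((a[:,1]-.2)/.002).astype(int); p=a[lab[ix,iy]==i]
    print(len(p),cv2.minAreaRect(p*1000))
f=cv2.imread('pics/w10.png'); cv2.imwrite('pics/w10b.png',cv2.resize(f,(800,500)))
E
```

```text
t 15.32 p [0.4011 0.353  0.1786] x [ 5.044e-01  8.635e-01 -2.000e-04] y ang -30.29 tilt [-0.0002 -0.0001] F [0.59 0.11 1.28] tq [-0.01  0.01  0.01] op 0.085 g 0.0 q6 1.11
763 1440
723 ((432.7562255859375, 386.2287292480469), (33.59034729003906, 20.090700149536133), 63.68012619018555)
1435 ((428.48406982421875, 377.9483642578125), (108.95440673828125, 24.96780776977539), 62.757442474365234)
```

View pics/w10b.png

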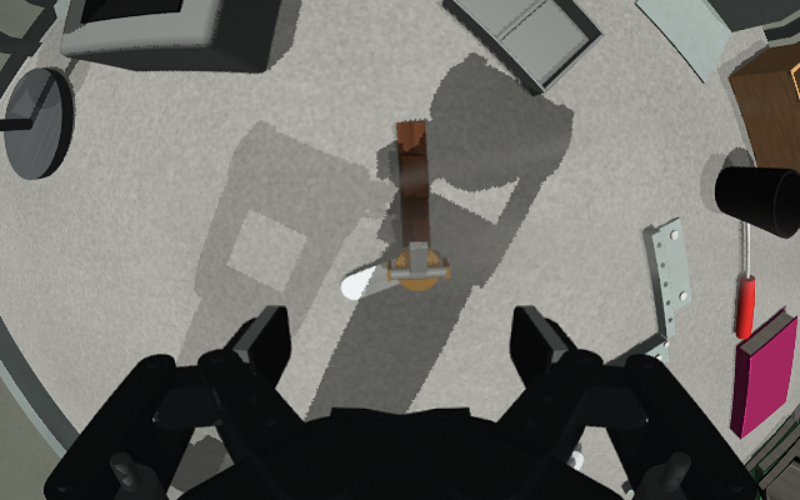

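The bevel is upright, with its stock vertical at x≈413, its disc at (418,270) and its blade end at (355,285). The depth fit gives the grip at (0.4328, 0.3862) with the y axis at 62.9°. I'll go down and grasp it properly this time.

Request:
{"name": "send_rows", "arguments": {"rows": [[8.5,[4.45,1.05,0],-3.2],[8.5,[0,0,5],0],[8.5,[0,0,5],0],[8.5,[0,0,4],0],[8.5,[0,0,3],0],[8.5,[0,0,1.2],0],[8.5,[0,0,0],0]]}}

```text
t: 16.25
tool_pos: [0.4335, 0.3868, -0.0034]
tool_rot: [2.675, 1.647, -0.001]
contact_force: [-0.1, -1.0, -0.1]
opening: 0.085
grip_force: 0.0
```

Request:
{"name": "send_rows", "arguments": {"rows": [[1,[0,0,0],0],[1,[0,0,0],0],[1,[0,0,0],0],[1,[0,0,0],0],[1,[0,0,0],0],[1,[0,0,-0.3],0],[1,[0,0,-0.5],0],[1,[0,0,-0.5],0],[1,[0,0,0],0]], "newtons": 60}}

```text
t: 17.38
tool_pos: [0.4338, 0.3871, 0.0102]
tool_rot: [-2.676, -1.646, -0.001]
contact_force: [0.2, 0.6, -4.6]
opening: 0.0194
grip_force: 59.0
```

```bash
python3 - <<'E'
from h import *
st()
# pattern & new geometry from stored shots (pattern fence/arm): depth points z~20 mm in w3
for fn in ('w3','w10'):
    im=np.load('pics/'+fn+'.npz'); v,u=np.mgrid[0:400,0:640]; T=im['cam_to_world']
    x,y=(u-im['cx'])/im['fx'],(v-im['cy'])/im['fy']; r=np.hypot(x,y)+1e-9
    d=np.stack([np.sin(r)*x/r,np.sin(r)*y/r,np.cos(r)],-1); W=(d*(im['range_z']/np.cos(r))[...,None])@T[:3,:3].T+T[:3,3]
    m=(W[...,2]>.016)&(W[...,2]<.023)&(W[...,0]>.5)&(W[...,0]<.65)&(W[...,1]>.03)&(W[...,1]<.24); P=W[m][:,:2]
    F=P[(P[:,1]>.10)&(P[:,0]>.58)]; A=P[(P[:,0]<.595)&(P[:,1]<.11)]
    for n,Q in (('fence',F),('arm',A)):
        if len(Q)>20: 
            print(fn,n,len(Q),cv2.minAreaRect((Q*1000).astype(np.float32)))
            k=1 if n=='fence' else 0
            e=[]
            for c in np.arange(Q[:,k].min()+.003,Q[:,k].max()-.003,.006):
                b=Q[abs(Q[:,k]-c)<.003]
                if len(b)>2: e.append((c,b[:,0].min() if k else b[:,1].max()))
            e=np.array(e); p=np.polyfit(e[:,0],e[:,1],1); print('  inner edge slope %.2f deg'%np.degrees(np.arctan(p[0])),p.round(4),'rms',np.std(e[:,1]-np.polyval(p,e[:,0])).round(4))
E
```

```text
t 17.38 p [0.4338 0.3871 0.0102] x [4.506e-01 8.927e-01 6.000e-04] y ang -26.79 tilt [0.0006 0.0004] F [ 0.17  0.58 -4.64] tq [ 0.11 -0.11  0.02] op 0.0194 g 59.0 q6 1.07
w3 fence 886 ((618.4979248046875, 158.9677276611328), (119.38044738769531, 14.904523849487305), 83.51327514648438)
  inner edge slope 6.18 deg [0.1083 0.5946] rms 0.0005
w3 arm 1177 ((553.4822998046875, 70.87105560302734), (35.424163818359375, 84.20648956298828), 87.14791870117188)
  inner edge slope -2.72 deg [-0.0475  0.1145] rms 0.0002
w10 fence 703 ((618.8182373046875, 159.7856903076172), (120.59473419189453, 15.986644744873047), 83.96119689941406)
  inner edge slope 6.06 deg [0.1061 0.5947] rms 0.0005
w10 arm 143 ((573.3839111328125, 82.42870330810547), (29.0605525970459, 66.1470947265625), 57.245418548583984)
  inner edge slope -1.87 deg [-0.0327  0.1062] rms 0.0004
```

It is held firmly now. Fence heading is about −6.3°, the corner is at (0.604, 0.0857) and the inside angle is about 93.5°. I'll carry the bevel to a standoff inside the finished corner.

Request:
{"name": "send_rows", "arguments": {"rows": [[1,[0,0,0],-6.8],[1,[0,0,0],-6.8],[1,[0,0,0],-6.9],[1,[-1.6,1.8,0],0],[1,[-3.2,3.7,0],0],[1,[-3.6,4.2,0],0],[1,[-3.2,3.7,0],0],[1,[-1.6,1.8,0],0],[1,[-0.8,0.8,0],0],[1,[0,0,0],0]]}}

```text
t: 18.62
tool_pos: [0.5768, 0.2305, 0.0095]
tool_rot: [-2.339, -2.095, 0.001]
contact_force: [-1.1, 0.0, -4.6]
opening: 0.0191
grip_force: 59.3
```

```bash
python3 - <<'E'
from h import *
st(); W,L,im=cloud('w11',0)
print(np.percentile(L[(abs(L[...,1])<.008)&(L[...,0]>.02)&(L[...,0]<.04)][:,2],[5,50,95]))
s=L[(abs(L[...,1])<.02)&(L[...,0]>.018)&(L[...,0]<.06)&(W[...,2]>.02)&(W[...,2]<.06)]
print('stock z in world',np.percentile(s[:,2],[5,50,95]).round(4)); print(cv2.minAreaRect((s[:,:2]*1000).astype(np.float32)))
E
```

```text
t 18.62 p [0.5768 0.2305 0.0095] x [1.097e-01 9.940e-01 2.000e-04] y ang -6.3 tilt [ 0.0002 -0.001 ] F [-1.12  0.04 -4.61] tq [ 0.2  -0.03  0.  ] op 0.0191 g 59.3 q6 0.37
[-0.0488527  -0.0224914  -0.02153663]
stock z in world [-0.0234 -0.0224 -0.0173]
((30.923603057861328, 0.9483737945556641), (25.814781188964844, 24.398033142089844), 0.2220078557729721)
```

Request:
{"name": "send_rows", "arguments": {"rows": [[1,[0,0,0.6],0],[1,[0,0.5,0.5],0],[1,[0,1,0],0],[1,[0,0.8,0],0],[1,[0,0.3,0],0],[1,[0,0.1,0],0],[1,[0,0,0],0]]}}

```text
t: 19.55
tool_pos: [0.6039, 0.2272, -0.0014]
tool_rot: [-2.34, -2.096, 0.001]
contact_force: [-0.4, -0.6, -5.1]
opening: 0.019
grip_force: 59.3
```

Request:
{"name": "send_rows", "arguments": {"rows": [[1,[0,0.1,0],0],[1,[0,0.1,0],0],[1,[0,0,0],0]]}}

```text
t: 19.92
tool_pos: [0.6061, 0.2271, -0.0011]
tool_rot: [2.34, 2.096, 0.0]
contact_force: [-0.3, -0.5, -5.3]
opening: 0.019
grip_force: 59.3
```

```bash
python3 -c "
from h import *
st()"
```

```text
t 19.93 p [ 0.6061  0.2271 -0.0011] x [0.1095 0.994  0.    ] y ang -6.29 tilt [0.     0.0001] F [-0.26 -0.49 -5.33] tq [ 0.14 -0.03  0.03] op 0.019 g 59.3 q6 0.35
```

Request:
{"name": "send_rows", "arguments": {"rows": [[1,[0,0.1,0.1],0],[1,[0,0.1,0],0],[1,[0,0,0],0]]}}

```text
t: 20.3
tool_pos: [0.6076, 0.2269, -0.0023]
tool_rot: [-2.339, -2.096, 0.002]
contact_force: [-3.3, 0.7, -2.3]
opening: 0.0193
grip_force: 59.5
```

Request:
{"name": "send_rows", "arguments": {"rows": [[1,[0,0.1,0],0],[1,[0,0,0],0]]}}

```text
t: 20.55
tool_pos: [0.6076, 0.2269, -0.0023]
tool_rot: [-2.338, -2.095, 0.004]
contact_force: [-6.4, -0.0, 0.3]
opening: 0.0196
grip_force: 60.0
```

```bash
python3 -c "
from h import *
st()"
```

```text
t 20.55 p [ 0.6076  0.2269 -0.0023] x [ 1.095e-01  9.940e-01 -5.000e-04] y ang -6.29 tilt [-0.0005 -0.0037] F [-6.37 -0.05  0.32] tq [ 0.2   1.11 -0.03] op 0.0196 g 60.0 q6 0.35
```

Fence contact is about 6 N. Now I'll slide along the fence toward the corner.

Request:
{"name": "send_rows", "arguments": {"rows": [[1,[-0.4,0,0],0],[1,[-0.8,0,0],0],[1,[-0.8,0,0],0],[1,[-0.8,0,0],0],[1,[-0.8,0,0],0],[1,[-0.5,0,0],0],[1,[-0.2,0,0],0],[1,[0,0,0],0]]}}

```text
t: 21.55
tool_pos: [0.603, 0.1858, -0.0021]
tool_rot: [-2.336, -2.094, 0.001]
contact_force: [-6.5, 5.3, 1.0]
opening: 0.0195
grip_force: 59.9
```

Request:
{"name": "send_rows", "arguments": {"rows": [[1,[-0.2,0,0],0],[1,[-0.1,0,0],0],[1,[0,0,0],0]]}}

```text
t: 21.92
tool_pos: [0.6027, 0.1831, -0.0021]
tool_rot: [-2.336, -2.095, 0.0]
contact_force: [-5.4, 6.6, 0.3]
opening: 0.019
grip_force: 59.9
```

```bash
python3 -c "
from h import *
st()"
```

```text
t 21.93 p [ 0.6027  0.1831 -0.0021] x [0.1086 0.9941 0.0028] y ang -6.23 tilt [ 0.0028 -0.0032] F [-5.44  6.64  0.28] tq [1.07 1.06 0.24] op 0.019 g 59.9 q6 0.28
```

Request:
{"name": "send_rows", "arguments": {"rows": [[1,[-0.1,0,0],0],[1,[-0.1,0,0],0],[1,[0,0,0],0]]}}

```text
t: 22.3
tool_pos: [0.6024, 0.1812, -0.0021]
tool_rot: [-2.336, -2.095, 0.0]
contact_force: [-5.6, 6.4, -0.0]
opening: 0.0195
grip_force: 59.9
```

Request:
{"name": "send_rows", "arguments": {"rows": [[1,[-0.1,0,0],0],[1,[0,0,0],0]]}}

```text
t: 22.55
tool_pos: [0.6024, 0.1802, -0.002]
tool_rot: [-2.336, -2.095, -0.0]
contact_force: [-6.0, 6.6, -0.9]
opening: 0.0191
grip_force: 59.9
```

Request:
{"name": "send_rows", "arguments": {"rows": [[1,[-0.1,0,0],0],[1,[0,0,0],0]]}}

```text
t: 22.8
tool_pos: [0.6022, 0.1792, -0.0021]
tool_rot: [-2.336, -2.095, -0.0]
contact_force: [-5.9, 6.2, -0.4]
opening: 0.0193
grip_force: 59.9
```

Request:
{"name": "send_rows", "arguments": {"rows": [[1,[-0.1,0,0],0],[1,[0,0,0],0]]}}

```text
t: 23.05
tool_pos: [0.6021, 0.1782, -0.0021]
tool_rot: [-2.336, -2.095, 0.0]
contact_force: [-5.4, 7.9, 0.1]
opening: 0.0193
grip_force: 59.9
```

Request:
{"name": "send_rows", "arguments": {"rows": [[1,[-0.1,0,0],0],[1,[0,0,0],0]]}}

```text
t: 23.3
tool_pos: [0.6021, 0.178, -0.002]
tool_rot: [-2.335, -2.094, -0.002]
contact_force: [-5.4, 9.6, -1.2]
opening: 0.0191
grip_force: 59.7
```

Request:
{"name": "send_rows", "arguments": {"rows": [[1,[-0.1,0,0],0],[1,[0,0,0],0]]}}

```text
t: 23.55
tool_pos: [0.6021, 0.178, -0.0019]
tool_rot: [-2.334, -2.093, -0.004]
contact_force: [-5.7, 12.2, -1.9]
opening: 0.019
grip_force: 59.6
```

The bevel is seated: it stopped at y=0.178 with force rising to 12 N, where predicted. I'll ease off slightly and release, then rise and close the fingers over the lever tip.

Request:
{"name": "send_rows", "arguments": {"rows": [[1,[0.1,-0.1,0],0],[1,[0,0,0],0],[3,[0,0,0],0],[5,[0,0,0],0],[5,[0,0,0],0],[5,[0,0,-3],0],[3,[0,0,-4],0],[0,[0,0,-3],0],[0,[0,0,0],0],[0,[0,0,0],0]]}}

```text
t: 24.8
tool_pos: [0.6018, 0.1749, 0.0968]
tool_rot: [-2.34, -2.096, 0.002]
contact_force: [0.3, -1.1, -1.2]
opening: -0.0001
grip_force: 0.0
```

```bash
python3 - <<'E'
from h import *
st(); W,L,im=cloud('w12',0)
x0=.5946;
m=(W[...,2]>.0175)&(W[...,2]<.0225)&(abs(L[...,1])<.0125)&(L[...,0]>.02)&(L[...,0]<.06); print('stock end',cv2.minAreaRect((L[m][:,:2]*1000).astype(np.float32)))
m=(W[...,2]>.056)&(W[...,2]<.0605)&(abs(L[...,1])<.02)&(abs(L[...,0])<.03); print('grip',cv2.minAreaRect((L[m][:,:2]*1000).astype(np.float32)))
m=(W[...,2]>.062)&(W[...,2]<.085)&(abs(L[...,1])<.02)&(L[...,0]<-.03)&(L[...,0]>-.08); print('lever',m.sum(), np.median(L[m],axis=0).round(4),W[m][:,2].max() if m.any() else 0)
t=(abs(L[...,0])<.025)&(abs(L[...,1])<.03)&(L[...,2]<0)&(L[...,2]>-.08)&(W[...,2]>.065); print('tip z',L[t][:,2].max().round(4))
E
```

```text
t 24.8 p [0.6018 0.1749 0.0968] x [ 1.097e-01  9.940e-01 -5.000e-04] y ang -6.3 tilt [-0.0005 -0.0012] F [ 0.32 -1.15 -1.24] tq [0.01 0.05 0.03] op -0.0001 g 0.0 q6 0.27
stock end ((33.837581634521484, 0.8407382965087891), (22.778837203979492, 27.164905548095703), 89.82433319091797)
grip ((2.0756444931030273, 0.7549467086791992), (33.700172424316406, 19.738279342651367), 0.7035559415817261)
lever 0 [nan nan nan] 0
tip z -0.0331
  return _methods._mean(a, axis=axis, dtype=dtype,
  ret = um.true_divide(
```

Request:
{"name": "send_rows", "arguments": {"rows": [[0,[-4.8,0.1,0],0],[0,[0,0,3],0],[0,[0,0,1.5],0],[0,[0,0,0.5],0],[0,[0,0,0.5],0],[0,[0,0,0.5],0],[0,[0,0,0],0]]}}

```text
t: 25.72
tool_pos: [0.5988, 0.1276, 0.0383]
tool_rot: [2.338, 2.096, 0.002]
contact_force: [0.6, 0.9, 2.0]
opening: -0.0002
grip_force: 0.8
```

Request:
{"name": "send_rows", "arguments": {"rows": [[0,[0,0,0.5],0],[0,[0,0,0.5],0],[0,[0,0,0.5],0],[0,[0,0,0],0]]}}

```text
t: 26.22
tool_pos: [0.5972, 0.1269, 0.0215]
tool_rot: [-2.339, -2.096, 0.003]
contact_force: [-0.4, -0.6, 0.7]
opening: 0.0002
grip_force: 0.0
```

Request:
{"name": "send_rows", "arguments": {"rows": [[0,[0,0,0.2],0],[0,[0,0,0.2],0],[0,[0,0,0],0]]}}

```text
t: 26.6
tool_pos: [0.5977, 0.1273, 0.0182]
tool_rot: [-2.34, -2.096, 0.001]
contact_force: [0.6, 0.9, 0.6]
opening: 0.0001
grip_force: 0.0
```

Request:
{"name": "send_rows", "arguments": {"rows": [[0,[0,0,0.2],0],[0,[0,0,0.2],0],[0,[0,0,0],0]]}}

```text
t: 26.98
tool_pos: [0.5987, 0.1273, 0.0173]
tool_rot: [2.339, 2.096, -0.0]
contact_force: [-5.4, -1.0, 12.6]
opening: 0.0001
grip_force: 6.3
```

Request:
{"name": "send_rows", "arguments": {"rows": [[0,[0,0,0.1],0],[0,[0,0,0.1],0],[0,[0,0,0],0]]}}

```text
t: 27.35
tool_pos: [0.5989, 0.1272, 0.017]
tool_rot: [2.339, 2.096, -0.001]
contact_force: [-10.5, -1.7, 21.4]
opening: -0.0001
grip_force: 10.5
```

Request:
{"name": "send_rows", "arguments": {"rows": [[0,[0,0,-0.3],0],[0,[0,0,-2],0],[0,[2,0,-4],0],[0,[3,0,-4],0],[0,[0,0,0],0],[0,[0,0,0],0]]}}

```text
t: 28.1
tool_pos: [0.6034, 0.177, 0.1158]
tool_rot: [2.339, 2.097, -0.001]
contact_force: [0.7, -0.5, -0.8]
opening: -0.0003
grip_force: 0.0
```

```bash
python3 - <<'E'
from h import *
st(); W,L,im=cloud('w13',0)
m=(W[...,2]>.056)&(W[...,2]<.0605)&(abs(L[...,1])<.02)&(abs(L[...,0])<.03); print('grip',cv2.minAreaRect((L[m][:,:2]*1000).astype(np.float32)))
m=(W[...,2]>.0175)&(W[...,2]<.0225)&(abs(L[...,1])<.0125)&(L[...,0]>.02)&(L[...,0]<.06); print('stock end',cv2.minAreaRect((L[m][:,:2]*1000).astype(np.float32)), 'world',W[m].mean(0).round(4))
for x in np.arange(-.10,-.01,.006):
    print(round(x,3),[int(1000*np.median(W[q][:,2])) if (q:=(abs(L[...,0]-x)<.003)&(abs(L[...,1]-y)<.002)&(W[...,2]<.09)).any() else None for y in np.arange(-.03,.035,.005)])
f=cv2.imread('pics/w13.png'); cv2.imwrite('pics/w13b.png',cv2.resize(f[150:400,220:480],(624,600),interpolation=cv2.INTER_CUBIC))
E
```

```text
t 28.1 p [0.6034 0.177  0.1158] x [ 1.092e-01  9.940e-01 -3.000e-04] y ang -6.27 tilt [-0.0003 -0.0001] F [ 0.69 -0.46 -0.81] tq [-0.02  0.07 -0.05] op -0.0003 g 0.0 q6 0.28
grip ((0.4148979187011719, -0.6042814254760742), (34.50560760498047, 18.848859786987305), 0.015505612827837467)
stock end ((32.733543395996094, 0.10399818420410156), (24.479732513427734, 25.44602394104004), 89.91314697265625) world [0.6061 0.2092 0.02  ]
-0.1 [None, None, None, None, None, None, None, None, None, None, None, None, None]
-0.094 [None, None, None, None, None, None, None, None, None, None, None, None, None]
-0.088 [None, None, None, None, None, None, None, None, None, None, None, None, None]
-0.082 [None, None, None, None, None, None, None, None, None, None, None, None, None]
-0.076 [None, None, None, None, None, None, None, None, None, None, None, None, None]
-0.07 [7, None, None, None, None, None, None, None, None, None, None, None, None]
-0.064 [0, None, None, None, None, None, None, None, None, None, None, None, 4]
-0.058 [0, 0, 0, 0, None, None, None, None, None, None, None, None, 3]
-0.052 [0, 0, 0, 0, None, None, None, None, None, None, None, None, 4]
-0.046 [0, 0, 0, 0, None, None, None, None, None, 20, 19, 19, 3]
-0.04 [0, 0, 0, 0, 19, 19, 19, 19, 19, 19, 19, 19, 4]
-0.034 [0, 0, 0, 0, 19, 20, 20, 19, 19, 19, 19, 19, 4]
-0.028 [0, 0, 0, 0, 20, 20, 19, 20, 17, 19, 20, 19, 4]
-0.022 [0, 0, 0, 0, None, None, None, None, 18, 19, 20, 19, 3]
-0.016 [0, 0, 0, 0, 57, 57, 57, 57, 19, 20, 20, 20, 3]
-0.01 [0, 0, 0, 0, 57, 58, 57, 57, 19, 19, 19, 19, 3]
```

Request:
{"name": "send_rows", "arguments": {"rows": [[8.5,[0,0,-4],0],[8.5,[0,0,-4],0],[8.5,[0,0,0],0],[8.5,[0,0,0],0]]}}

```text
t: 28.65
tool_pos: [0.6027, 0.1764, 0.1938]
tool_rot: [-2.339, -2.094, 0.004]
contact_force: [-0.0, -0.2, 0.1]
opening: 0.0723
grip_force: 0.0
```

```bash
python3 - <<'E'
from h import *
st(); W,L,im=cloud('w14',0)
m=(W[...,2]>.056)&(W[...,2]<.0605)&(abs(L[...,1])<.02)&(abs(L[...,0])<.03); print('grip',cv2.minAreaRect((L[m][:,:2]*1000).astype(np.float32)))
for x in np.arange(-.10,-.02,.006):
    print(round(x,3),[int(1000*np.median(W[q][:,2])) if (q:=(abs(L[...,0]-x)<.003)&(abs(L[...,1]-y)<.002)&(W[...,2]<.12)).any() else None for y in np.arange(-.03,.035,.005)])
f=cv2.imread('pics/w14.png'); cv2.imwrite('pics/w14b.png',cv2.resize(f[150:350,220:440],(660,600),interpolation=cv2.INTER_CUBIC))
# blade/arm: points at z 11..16 (blade) 
P=W[(W[...,2]>.011)&(W[...,2]<.0165)&(W[...,0]>.5)&(W[...,0]<.585)&(W[...,1]>.07)&(W[...,1]<.13)]; print(len(P), cv2.minAreaRect((P[:,:2]*1000).astype(np.float32)) if len(P)>10 else '')
A=W[(W[...,2]>.0175)&(W[...,2]<.0225)&(W[...,0]>.5)&(W[...,0]<.59)&(W[...,1]>.03)&(W[...,1]<.11)]; print(len(A), cv2.minAreaRect((A[:,:2]*1000).astype(np.float32)) if len(A)>10 else '')
E
```

```text
t 28.65 p [0.6027 0.1764 0.1938] x [ 0.1102  0.9939 -0.001 ] y ang -6.33 tilt [-0.001 -0.003] F [-0.03 -0.23  0.12] tq [-0.02 -0.    0.03] op 0.0723 g 0.0 q6 0.28
grip ((0.8438262939453125, -0.27031421661376953), (20.23637580871582, 33.59358596801758), 89.5743408203125)
-0.1 [19, 19, 19, 20, 19, 31, 31, 31, 20, 18, None, None, 0]
-0.094 [18, 19, 19, 31, 31, 31, 31, 31, 31, 31, None, None, 0]
-0.088 [13, None, 13, 31, 31, 42, 43, 43, 31, 30, None, None, 0]
-0.082 [13, 45, 45, 46, 46, 46, 46, 46, 46, 45, 45, 45, 0]
-0.076 [14, 32, 42, 37, 43, 46, 46, 46, 43, 43, 32, 37, 0]
-0.07 [10, 10, 12, 29, 31, 45, 45, 45, 31, 31, 20, 19, 3]
-0.064 [0, 0, 0, 1, 30, 45, 45, 44, 30, 20, 19, 20, 3]
-0.058 [0, 0, 0, 0, 20, 45, 45, 45, 19, 20, 19, 19, 3]
-0.052 [0, 0, 0, 0, 19, 44, 45, 45, 19, 19, 19, 19, 4]
-0.046 [0, 0, 0, 0, 20, 45, 45, 45, 19, 20, 19, 19, 4]
-0.04 [0, 0, 0, 0, 19, 44, 44, 44, 19, 19, 20, 19, 4]
-0.034 [0, 0, 0, 0, 19, 30, 21, 20, 19, 19, 19, 20, 3]
-0.028 [0, 0, 0, 0, 19, 19, 20, 20, 20, 19, 19, 19, 3]
-0.022 [0, 0, 0, 0, 19, None, None, None, None, 19, 19, 19, 3]
786 ((545.8372192382812, 99.90681457519531), (26.515657424926758, 65.4197006225586), 87.06002044677734)
1284 ((550.8348388671875, 79.43025970458984), (52.269466400146484, 79.28462219238281), 87.93592071533203)
```

View pics/w14b.png

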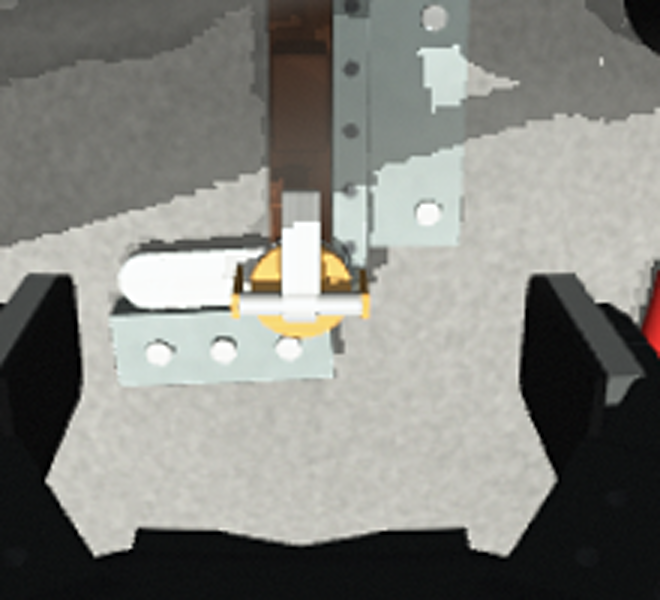

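The lever is flat (top at 45 mm along its length), the blade is flush with the wide arm, and the stock is flush on the fence. I'll re-grasp the locked bevel and lift it clear.

Request:
{"name": "send_rows", "arguments": {"rows": [[8.5,[0.1,0,5],0],[8.5,[0,0,5],0],[8.5,[0,0,5],0],[8.5,[0,0,3.2],0],[8.5,[0,0,1.4],0],[8.5,[0,0,0],0],[1,[0,0,0],0],[1,[0,0,0],0],[1,[0,0,0],0],[1,[0,0,0],0]], "newtons": 60}}

```text
t: 29.95
tool_pos: [0.6023, 0.1785, 0.0008]
tool_rot: [-2.338, -2.094, 0.004]
contact_force: [-9.1, -0.2, 8.9]
opening: 0.0191
grip_force: 60.4
```

```bash
python3 -c "
from h import *
st()"
```

```text
t 29.95 p [0.6023 0.1785 0.0008] x [ 0.1094  0.994  -0.    ] y ang -6.28 tilt [-0.     -0.0041] F [-9.1  -0.24  8.93] tq [-0.02  1.57 -0.  ] op 0.0191 g 60.4 q6 0.28
```

Request:
{"name": "send_rows", "arguments": {"rows": [[1,[0,-0.2,-0.3],0],[1,[0.2,-0.3,-1],0],[1,[0.2,-0.5,-2],0],[1,[0,0,-3.5],0],[1,[0,0,-4],0],[1,[0,0,-4],0],[1,[0,0,-3.5],0],[1,[0,0,-2],0],[1,[-2,-1,0],0],[1,[-4,-2,0],0]]}}

```text
t: 31.2
tool_pos: [0.5574, 0.127, 0.203]
tool_rot: [2.338, 2.099, 0.0]
contact_force: [0.3, -1.3, -4.4]
opening: 0.019
grip_force: 59.3
```

Request:
{"name": "send_rows", "arguments": {"rows": [[1,[-4.3,-2,0],0],[1,[-4.3,-2,0],0],[1,[-4.3,-2,0],0],[1,[-4.3,-2,0],0],[1,[-3.5,-1.5,0],0],[1,[-2,-0.5,0],0],[1,[0,0,0],0],[1,[0,0,0],0]]}}

```text
t: 32.2
tool_pos: [0.4335, -0.0873, 0.2026]
tool_rot: [-2.339, -2.096, -0.0]
contact_force: [0.2, -0.3, -4.8]
opening: 0.019
grip_force: 59.3
```

```bash
cat >> h.py <<'E'
def edge(Q,k,lo=True):
    e=[]
    for c in np.arange(Q[:,k].min()+.003,Q[:,k].max()-.003,.006):
        b=Q[abs(Q[:,k]-c)<.003][:,1-k]
        if len(b)>2: e.append((c,b.min() if lo else b.max()))
    e=np.array(e); p=np.polyfit(e[:,0],e[:,1],1); return p.round(4),np.degrees(np.arctan(p[0])).round(2),np.std(e[:,1]-np.polyval(p,e[:,0])).round(4)
E
python3 - <<'E'
from h import *
st(); W,L,im=cloud('w15',0)
m=(W[...,2]>.016)&(W[...,2]<.0235)&(W[...,0]>.46)&(W[...,0]<.61)&(W[...,1]>-.26)&(W[...,1]<-.07); P=W[m][:,:2]; print(len(P))
F=P[(P[:,1]>-.19)&(P[:,0]>.55)]; A=P[(P[:,0]<.55)]
for n,Q in (('fence',F),('arm',A)):
    print(n,len(Q),Q.min(0).round(3),Q.max(0).round(3),cv2.minAreaRect((Q*1000).astype(np.float32)))
print(edge(F,1))
# pattern's arm check
A=W[(W[...,2]>.0175)&(W[...,2]<.0225)&(W[...,0]>.5)&(W[...,0]<.59)&(W[...,1]>.03)&(W[...,1]<.11)]; print(len(A))
# held bevel end
s=L[(abs(L[...,1])<.02)&(L[...,0]>.018)&(L[...,0]<.06)&(L[...,2]>-.03)&(L[...,2]<-.015)]; print('stock',np.median(s[:,2]).round(4),cv2.minAreaRect((s[:,:2]*1000).astype(np.float32)))
E
```

```text
t 32.2 p [ 0.4335 -0.0873  0.2026] x [1.092e-01 9.940e-01 7.000e-04] y ang -6.27 tilt [ 0.0007 -0.0003] F [ 0.21 -0.27 -4.75] tq [ 0.18 -0.05 -0.01] op 0.019 g 59.3 q6 -0.26
1648
fence 800 [ 0.575 -0.19 ] [ 0.599 -0.093] ((586.9700927734375, -141.635986328125), (97.60697937011719, 15.852070808410645), 83.48234558105469)
arm 473 [ 0.493 -0.224] [ 0.55  -0.167] ((524.692138671875, -195.4686737060547), (12.974471092224121, 74.56153106689453), 49.06907653808594)
(array([0.1099, 0.5953]), np.float64(6.27), np.float64(0.0005))
1631
stock -0.0193 ((30.953950881958008, 0.09454536437988281), (25.882061004638672, 24.417295455932617), 0.07202541083097458)
```

The new corner is at about (0.570, −0.227), fence heading −6.27°, slim arm at about 55°. I'll go to the standoff well up the fence and lower there.

Request:
{"name": "send_rows", "arguments": {"rows": [[1,[1.2,1.9,2],0],[1,[2.5,3.8,4],0],[1,[2.4,3.8,4],0],[1,[1.2,1.9,4],0],[1,[0,0,3],0],[1,[0,0,2],0],[1,[0,0,0],0]]}}

```text
t: 33.12
tool_pos: [0.5533, -0.027, 0.011]
tool_rot: [-2.337, -2.095, 0.004]
contact_force: [-0.2, -0.1, -4.8]
opening: 0.0191
grip_force: 59.9
```

Request:
{"name": "send_rows", "arguments": {"rows": [[1,[0,0,0.8],0],[1,[0,1,0.2],0],[1,[0,1,0],0],[1,[0,0.3,0],0],[1,[0,0,0],0]]}}

```text
t: 33.75
tool_pos: [0.5783, -0.0305, 0.0032]
tool_rot: [2.34, 2.096, 0.001]
contact_force: [-0.4, 0.6, -4.8]
opening: 0.0194
grip_force: 60.0
```

```bash
python3 -c "
from h import *
st()"
```

```text
t 33.75 p [ 0.5783 -0.0305  0.0032] x [ 0.1096  0.994  -0.    ] y ang -6.29 tilt [-0.      0.0006] F [-0.45  0.56 -4.76] tq [ 0.17 -0.05 -0.06] op 0.0194 g 60.0 q6 -0.07
```

Request:
{"name": "send_rows", "arguments": {"rows": [[1,[0,0.1,0.2],0],[1,[0,0.1,0],0],[1,[0,0,0],0]]}}

```text
t: 34.12
tool_pos: [0.5797, -0.0306, 0.0008]
tool_rot: [2.34, 2.096, -0.0]
contact_force: [-0.1, 0.5, -2.5]
opening: 0.0189
grip_force: 60.3
```

Request:
{"name": "send_rows", "arguments": {"rows": [[1,[0,0.1,0],0],[1,[0,0,0],0]]}}

```text
t: 34.38
tool_pos: [0.5805, -0.0306, 0.0008]
tool_rot: [-2.34, -2.096, 0.001]
contact_force: [-1.8, 0.1, -1.6]
opening: 0.0192
grip_force: 60.4
```

Request:
{"name": "send_rows", "arguments": {"rows": [[1,[0,0.1,0],0],[1,[0,0,0],0]]}}

```text
t: 34.62
tool_pos: [0.5807, -0.0306, 0.0009]
tool_rot: [-2.339, -2.094, 0.003]
contact_force: [-5.5, 0.7, 3.0]
opening: 0.0189
grip_force: 60.9
```

Request:
{"name": "send_rows", "arguments": {"rows": [[1,[-0.4,0,0],0],[1,[-0.8,0,0],0],[1,[-0.8,0,0],0],[1,[-0.8,0,0],0],[1,[-0.8,0,0],0],[1,[-0.8,0,0],0],[1,[-0.6,0,0],0],[1,[0,0,0],0]]}}

```text
t: 35.62
tool_pos: [0.5752, -0.079, 0.0009]
tool_rot: [-2.337, -2.093, 0.0]
contact_force: [-5.9, 6.1, 3.4]
opening: 0.0191
grip_force: 61.0
```

```bash
python3 -c "
from h import *
st()"
```

```text
t 35.62 p [ 0.5752 -0.079   0.0009] x [0.1099 0.9939 0.0029] y ang -6.31 tilt [ 0.0029 -0.0033] F [-5.9   6.13  3.37] tq [ 0.79  1.04 -0.18] op 0.0191 g 61.0 q6 -0.16
```

Request:
{"name": "send_rows", "arguments": {"rows": [[1,[-0.5,0,0],0],[1,[-0.5,0,0],0],[1,[-0.5,0,0],0],[1,[-0.5,0,0],0],[1,[-0.5,0,0],0],[1,[-0.5,0,0],0],[1,[-0.5,0,0],0],[1,[-0.5,0,0],0],[1,[0,0,0],0]]}}

```text
t: 36.75
tool_pos: [0.5708, -0.1176, 0.0011]
tool_rot: [-2.336, -2.092, -0.002]
contact_force: [-5.7, 10.2, 5.0]
opening: 0.0189
grip_force: 61.3
```

```bash
python3 -c "
from h import *
st()"
```

```text
t 36.75 p [ 0.5708 -0.1176  0.0011] x [0.1097 0.994  0.0048] y ang -6.3 tilt [ 0.0048 -0.0037] F [-5.67 10.19  5.01] tq [ 1.34  1.06 -0.14] op 0.0189 g 61.3 q6 -0.22
```

Request:
{"name": "send_rows", "arguments": {"rows": [[1,[-0.3,0,-0.1],0],[1,[-0.3,0,0],0],[1,[-0.3,0,0],0],[1,[-0.2,0,0],0],[1,[0,0,0],0]]}}

```text
t: 37.38
tool_pos: [0.5695, -0.1291, 0.0012]
tool_rot: [-2.337, -2.092, -0.001]
contact_force: [-3.9, 6.7, -0.1]
opening: 0.0192
grip_force: 60.7
```

```bash
python3 -c "
from h import *
st()"
```

```text
t 37.38 p [ 0.5695 -0.1291  0.0012] x [0.1101 0.9939 0.0038] y ang -6.32 tilt [ 0.0038 -0.0033] F [-3.87  6.65 -0.14] tq [ 1.05  0.66 -0.23] op 0.0192 g 60.7 q6 -0.24
```

Baseline is 6.7 N. Now fine steps to the stop.

Request:
{"name": "send_rows", "arguments": {"rows": [[1,[-0.1,0,0],0],[1,[-0.1,0,0],0],[1,[-0.1,0,0],0],[1,[0,0,0],0]]}}

```text
t: 37.88
tool_pos: [0.5692, -0.1319, 0.0012]
tool_rot: [-2.336, -2.092, -0.001]
contact_force: [-4.0, 7.3, -0.2]
opening: 0.0188
grip_force: 60.7
```

Request:
{"name": "send_rows", "arguments": {"rows": [[1,[-0.1,0,0],0],[1,[0,0,0],0]]}}

```text
t: 38.12
tool_pos: [0.5691, -0.1329, 0.0012]
tool_rot: [-2.336, -2.092, -0.001]
contact_force: [-2.7, 7.2, 0.0]
opening: 0.0191
grip_force: 60.7
```

Request:
{"name": "send_rows", "arguments": {"rows": [[1,[-0.05,0,0],0],[1,[0,0,0],0]]}}

```text
t: 38.38
tool_pos: [0.569, -0.1333, 0.0012]
tool_rot: [-2.336, -2.092, -0.001]
contact_force: [-4.2, 6.5, 0.4]
opening: 0.0191
grip_force: 60.7
```

Request:
{"name": "send_rows", "arguments": {"rows": [[1,[-0.05,0,0],0],[1,[0,0,0],0]]}}

```text
t: 38.62
tool_pos: [0.569, -0.1334, 0.0012]
tool_rot: [-2.336, -2.092, -0.002]
contact_force: [-2.8, 8.1, 0.4]
opening: 0.0192
grip_force: 60.7
```

Request:
{"name": "send_rows", "arguments": {"rows": [[1,[-0.05,0,0],0],[1,[0,0,0],0]]}}

```text
t: 38.88
tool_pos: [0.569, -0.1334, 0.0012]
tool_rot: [-2.336, -2.091, -0.003]
contact_force: [-3.8, 10.7, 0.1]
opening: 0.019
grip_force: 60.8
```

Request:
{"name": "send_rows", "arguments": {"rows": [[1,[-0.05,0,0],0],[1,[0,0,0],0]]}}

```text
t: 39.12
tool_pos: [0.569, -0.1334, 0.0013]
tool_rot: [-2.335, -2.091, -0.004]
contact_force: [-3.5, 12.0, 1.5]
opening: 0.0191
grip_force: 60.8
```

```bash
python3 -c "
from h import *
st()"
```

```text
t 39.12 p [ 0.569  -0.1334  0.0013] x [0.11   0.9939 0.0067] y ang -6.32 tilt [ 0.0067 -0.0036] F [-3.52 12.04  1.46] tq [ 1.81  0.6  -0.18] op 0.0191 g 60.8 q6 -0.25
```

Home, with a firm stop at 12 N. I'll ease off, release and rise.

Request:
{"name": "send_rows", "arguments": {"rows": [[1,[0.1,0,0],0],[1,[0.05,-0.05,0],0],[1,[0,0,0],0],[3,[0,0,0],0],[5,[0,0,0],0],[5,[0,0,0],0],[5,[0,0,-3],0],[6,[0,0,-5],0],[8.5,[0,0,-5],0],[8.5,[0,0,-6],0]]}}

```text
t: 40.38
tool_pos: [0.5691, -0.1356, 0.1928]
tool_rot: [-2.34, -2.096, 0.001]
contact_force: [-0.4, 0.3, -0.2]
opening: 0.085
grip_force: 0.0
```

Request:
{"name": "send_rows", "arguments": {"rows": [[8.5,[0,0,0],0],[8.5,[0,0,0],0],[8.5,[0,0,0],0]]}}

```text
t: 40.75
tool_pos: [0.5685, -0.1352, 0.1895]
tool_rot: [-2.338, -2.094, 0.003]
contact_force: [-0.4, -0.2, -0.2]
opening: 0.085
grip_force: 0.0
```

```bash
cat > chk.py <<'E'
from h import *
import sys
st(); W,L,im=cloud(sys.argv[1],0)
m=(W[...,2]>.056)&(W[...,2]<.0605)&(abs(L[...,1])<.02)&(abs(L[...,0])<.03); print('grip',cv2.minAreaRect((L[m][:,:2]*1000).astype(np.float32)))
for x in np.arange(-.09,-.03,.012): print('lever',round(x,3),[int(1000*np.median(W[q][:,2])) if (q:=(abs(L[...,0]-x)<.003)&(abs(L[...,1]-y)<.002)&(W[...,2]<.12)).any() else None for y in np.arange(-.015,.016,.005)])
b=(W[...,0]>.475)&(W[...,0]<.545)&(W[...,1]>-.26)&(W[...,1]<-.17)
A=W[b&(W[...,2]>.0175)&(W[...,2]<.0225)]; B=W[b&(W[...,2]>.0115)&(W[...,2]<.016)]
print('arm',len(A),cv2.minAreaRect((A[:,:2]*1000).astype(np.float32)),'inner',edge(A[:,:2],0,False))
print('blade',len(B),cv2.minAreaRect((B[:,:2]*1000).astype(np.float32)),'upper edge',edge(B[(B[:,0]>.50)][:,:2],0,False))
E
python3 chk.py w16
```

```text
t 40.75 p [ 0.5685 -0.1352  0.1895] x [1.095e-01 9.940e-01 8.000e-04] y ang -6.29 tilt [ 0.0008 -0.0036] F [-0.41 -0.18 -0.23] tq [-0.05 -0.01 -0.01] op 0.085 g 0.0 q6 -0.25
grip ((1.0998649597167969, 0.11915397644042969), (18.250125885009766, 33.88182067871094), 89.66227722167969)
lever -0.09 [31, 31, 32, 43, 31, 31, 32]
lever -0.078 [44, 45, 46, 46, 46, 44, 45]
lever -0.066 [9, 31, 45, 45, 45, 31, 24]
lever -0.054 [0, 20, 45, 45, 45, 20, 19]
lever -0.042 [0, 19, 44, 45, 45, 20, 20]
arm 444 ((511.0686950683594, -228.51773071289062), (61.893917083740234, 30.846588134765625), 14.38731575012207) inner (array([ 0.0293, -0.2365]), np.float64(1.68), np.float64(0.005))
blade 787 ((512.1541137695312, -211.4614715576172), (25.445697784423828, 64.62488555908203), 87.16424560546875) upper edge (array([-0.0611, -0.1678]), np.float64(-3.5), np.float64(0.0001))
```

```bash
python3 - <<'E'
from h import *
im=np.load('pics/w16.npz'); v,u=np.mgrid[0:400,0:640]; T=im['cam_to_world']
x,y=(u-im['cx'])/im['fx'],(v-im['cy'])/im['fy']; r=np.hypot(x,y)+1e-9
d=np.stack([np.sin(r)*x/r,np.sin(r)*y/r,np.cos(r)],-1); W=(d*(im['range_z']/np.cos(r))[...,None])@T[:3,:3].T+T[:3,3]
b=(W[...,0]>.47)&(W[...,0]<.56)&(W[...,1]>-.27)&(W[...,1]<-.19)
A=W[b&(W[...,2]>.0175)&(W[...,2]<.0225)]; B=W[b&(W[...,2]>.0115)&(W[...,2]<.016)]
for c in np.arange(.475,.56,.006):
    f=lambda Q:(lambda q:(len(q),(q.min()*1e3).round(1),(q.max()*1e3).round(1)) if len(q) else None)(Q[abs(Q[:,0]-c)<.003][:,1])
    print(round(c,3),'arm',f(A),'blade',f(B))
E
```

```text
0.475 arm None blade None
0.481 arm (35, np.float64(-233.0), np.float64(-220.1)) blade (7, np.float64(-222.4), np.float64(-220.4))
0.487 arm (46, np.float64(-233.5), np.float64(-220.3)) blade (47, np.float64(-222.9), np.float64(-201.7))
0.493 arm (39, np.float64(-232.9), np.float64(-222.2)) blade (88, np.float64(-222.7), np.float64(-198.9))
0.499 arm (43, np.float64(-233.0), np.float64(-222.4)) blade (95, np.float64(-223.2), np.float64(-198.0))
0.505 arm (41, np.float64(-233.7), np.float64(-222.8)) blade (95, np.float64(-223.6), np.float64(-198.9))
0.511 arm (46, np.float64(-234.4), np.float64(-222.9)) blade (91, np.float64(-223.9), np.float64(-199.1))
0.517 arm (45, np.float64(-235.6), np.float64(-223.3)) blade (95, np.float64(-224.1), np.float64(-199.2))
0.523 arm (45, np.float64(-235.2), np.float64(-223.5)) blade (95, np.float64(-224.6), np.float64(-199.7))
0.529 arm (41, np.float64(-234.7), np.float64(-223.9)) blade (86, np.float64(-224.9), np.float64(-200.1))
0.535 arm (35, np.float64(-235.1), np.float64(-206.4)) blade (52, np.float64(-219.0), np.float64(-200.6))
0.541 arm (27, np.float64(-236.1), np.float64(-226.6)) blade (35, np.float64(-218.8), np.float64(-201.1))
0.547 arm (4, np.float64(-236.1), np.float64(-234.0)) blade (3, np.float64(-202.7), np.float64(-201.0))
0.553 arm (14, np.float64(-195.8), np.float64(-190.4)) blade None
0.559 arm None blade None
```

The slim arm's inner edge slopes −2.7°, matching the pattern's −2.72°. The blade is flush on it, the lever is flat and the gripper is clear.

```bash
python3 -c "
from station import ctrl
print(ctrl.finish_job())"
```

```text
the job is handed in; nothing more can be done
None
```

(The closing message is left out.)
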